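Take the die block out of the bench press and put it away in the die rack

ROBOT

A 6-joint arm with a two-finger parallel gripper is mounted at the origin on the work surface. World frame = base frame: x ahead of the robot, y to its left, z up, the work surface at z = 0. Lengths are in m, angles in rad, forces in N, time in s.
With the tool pointing down it reaches from about 0.375 to 0.75 m from the base axis. Payload 9 kg.
Tool frame: the origin (TCP) lies midway between the tips of the shut fingers; the grasp point (between the pads) lies 19 mm behind it (bot.grasp_offset is the distance from the TCP to the grasp point, in m); z points along the fingers, x is the direction in which the jaws open and shut, and the axes are right-handed (so a half turn about z gives the same grasp; the last joint's range is limited). The gripper opens to 85 mm and grips with 20 to 120 N. Pads are 22 mm wide; open, the fingers measure 114 mm over their backs; the gripper's body (76 mm by 85 mm) begins 54 mm behind the grasp point. The pads swing forward as they close: fully open they stand 13 mm farther back than shut.
Start: joints at [-1.363, 0.104, 0.097, 1.564, 0, 1.353], TCP at [0.248, -0.546, 0.231] pointing down, gripper open.
Joint ranges: [-2.99, 2.99], [-0.84, 1.86], [-1.1, 1.16], [-1.84, 2.11], [-1.51, 1.56], [-3.14, 3.14]. Speed limits (rad/s): [2.22, 2.22, 2.57, 3.14, 3.14, 3.14].

INTERFACE

Orientations are given as a rotation vector (axis times angle).
In Python, from rig import observe, cams, ticket, recognise, trace, spot_point, bot gives the robot as it stands.
- The arm moves only by the shell command python3 -m pendant 'ROWS' [FORCE]. ROWS is a JSON object of lists of equal length, an entry for each row: "claw": the opening, from -1 (shut) to 1 (fully open), so that 0 is half open; "translation": the shift along the tool's x, y, z in mm, a list of three; "delta_rot": the turn, a rotation vector about the tool's x, y, z in degrees, a list of three. A call has exactly 8 rows; each row is the pose to reach, as a shift and turn from the pose commanded when the call began, along the tool's axes at that moment; what a row does not reach only later rows make up. A row lasts 1/12 s, in which the tool goes at most 41.7 mm and 7.16 degrees, less where a joint would pass 70% of its speed; a pose out of reach is approached as far as the arm can. A call with a gripper value outside its range is refused whole. The fingers move at their own pace and stop on an object; FORCE is the grip in N (left out, the last holds). Time passes only in rows, so rows that repeat a pose let the fingers close, or fill a call up. It gives the time, the measured TCP pose, the force and the opening at its end, in the units of the state.
- observe(): the state, without advancing time (a new reading comes with each control period).
- cams.camera(name): name is "scene" or "side" or "wrist"; returns (picture, depth): 400x640x3 uint8, red, green, blue; 400x640 float32, m along the optical axis (not along the pixel's ray), 0 where there is no reading.
- cams.calibration(name): a dict with "fx", "fy", "cx", "cy" (pixels), "cam_to_world" (4x4, takes a point from camera to world coordinates). Camera axes: x right, y up, looking along -z (the intrinsics and any distortion apply to the point x, -y, -z); pixel columns grow to the right and rows downward; lengths in m; the calibration is good to about 2 mm. A picture is of the moment at which its call begins: read the wrist's pose just before it. calibration takes no time and is no camera call; for the wrist camera it gives the pose at the moment of the call.
- ticket.job_done(): hands the job in, once; it reports no verdict.
Trained networks look in the newest picture that a camera, given by its name, has taken for a name from the list of things; names that differ only in an ending like _2 or _b are one class to them, and where a whole thing is asked for, a point or a joint stands for the part that bears it (a point fixed in the world has none). Each returns a list of dicts, best first, with "p" (0 to 1); they miss things now and then, are a little off and sometimes report something else, mostly with a low value. They report only what shows in the picture. A call takes as long as a camera call. They do not tell look-alikes from the thing itself.
- recognise(label, camera): "rect" ([left, top, width, height] in pixels, round what is visible of it).
- trace(label, camera): "mask" (400x640 bool, what is visible of it) and "rect" ([left, top, width, height] in pixels, round what is visible of it).
- spot_point(label, camera): "xy" ([column, row] in pixels: a listed point, or the origin of a listed thing).
The state is a dict: "time_s": time; "joint_pos": joint angles; "dq": joint speeds; "joint_efforts": joint torques, N m; "tool_pos": TCP position; "ee_rot": TCP orientation; "ft_force": force on the tool from outside, world axes, zero at the start; "torque": the same for the moment, N m; "opening": finger opening in m.
Only numpy, scipy, OpenCV 4.12 (cv2) and the standard library are available. Lean on these libraries where they do the work, as an engineer would, in place of code of your own. Each camera call takes 0.05 s, during which the arm holds its last target.

TASK

Take the die block out of the small bench press and put it away. First draw the press's safety bolt fully out, then swing the ram lever all the way over to lift the ram, then lift the die over the sill, pull it out through the side opening by its tab and set it right way up on the rubber pad in the empty place of the die rack, in line with the ribs. Leave the lever over, and leave the other dies and the loose fittings where they are.

Things in the scene. Friction and masses are not known exactly. Their poses are not given: they have to be found in the camera images.
- press: Small fixed green bench press. Origin: on the table top under the middle of the opening's front edge. x points into the press (the opening looks to -x), y left looking in, z up. Base 20 mm high, x -95 to 115 mm, 120 mm wide; on it a steel bed with flat top at z 40, from x -90 into the slot, 84 mm wide. On the head (top at z 150) stand two bolt guides, y +-34, x 24 to 48, up to z 205.
- opening (a point): Middle of the slot's opening, press x 0, z 68 mm. Slot 48 mm wide, 56 mm high (z 40 to 96), 58 mm deep, cheeks 18 mm thick. A fixed sill across its mouth, x -6 to 0, 4 mm high, stops the die: lift it level to pass. The head, a box from x -22 to 112, y -42 to 42, z 96 to 150, overhangs the tab: it cannot be taken from straight above, the gripper must lean back towards -x by 30 to 45 degrees.
- bolt (a joint): Safety bolt: a 12 mm square steel bar lying across the head along the press's y, in the lever's way. 0 = in (lever blocked), 0.034 m = fully drawn towards the press's +y (lever free). Stays where it is left; slides with about 2 N.
- bolt_post (a point): Middle of the bolt's upright post, 12 x 12 mm, 32 mm tall (16 mm above this point; the bolt bar lies below it, its top 16 mm under this point), at the bolt's +y end. Axes parallel to the press's. At press x 36, y 60 (plus the bolt's travel), z 217 mm.
- lever (a joint): Ram lever on the head: hinge along the press's y at press x 40, z 165 mm. 0 = ram down, lever leans 0.65 rad to the press's -x; 1.3 rad = all the way over, leaning 0.65 rad to +x, ram up. Needs about 2 N at the ball; stays where left. While down, the ram's nose sits in the die's groove and holds it; the ram rises 18.8 mm per rad and is flush with the slot's roof when fully up.
- lever_ball (a point): Centre of the black ball (26 mm across) at the end of the lever's 12 mm round rod, 100 mm from its hinge.
- die_center (a point): Middle of the die block in the press, half-way up: aluminium block 50 (x) x 44 (y) x 40 (z) mm, 0.25 kg, with a groove 20 mm wide and 12 mm deep across its top along y. Axes parallel to the press's at the start: -x out of the opening. Its underside is 20 mm below this point. From its -x face a tab sticks out.
- die_tab (a point): Where to hold the die's tab, 58 mm from the block's middle on the -x side and 10 mm above it (30 mm above the underside). The tab is a bar 46 mm long in x, 14 mm thick in y, 16 mm high; this point is 13 mm from its free end. Axes as the block's.
- rack: Plywood die rack on the table, 120 (x) x 235 (y) mm, 8 mm thick, origin under its centre. Three places side by side along its y, 75 mm apart, parted by ribs 56 mm long in x, 6 mm thick and 8 mm high; open at both x ends. Fixed.
- pad: Black rubber pad, 54 (x) x 60 (y) x 2 mm, in the one empty place of the rack, between two ribs. Origin: centre of its underside (8 mm above the table, its top at 10 mm), axes as the rack's: the ribs run along x. Fixed.
- die_b_center (a point): A smaller spare die (50 x 38 x 40 mm, like tab) in another place of the rack; point in the middle of its block, 20 mm above its underside. To be left alone.
- die_c_center (a point): A larger spare die (50 x 48 x 44 mm, like tab) in another place of the rack; point in the middle of its block, 20 mm above its underside. To be left alone.
- reducer: Loose brass reducer, 38 mm across, 42 mm tall, standing on the table; origin under its centre. To be left alone.
- nipple: Loose brass nipple, 34 mm across, 38 mm tall, standing on the table; origin under its centre. To be left alone.
- coupling: Loose brass coupling, 42 mm across, 40 mm tall, standing on the table; origin under its centre. To be left alone.
Things that resemble listed ones, but are neither listed nor needed, are in the scene too. Of the things shaped like the press, the green one is meant.

How it is judged:
By the outcome, as a careful person would: the job done as asked, in the order asked, and still so for the second after the job is handed in, with the robot touching nothing.
It also fails if it takes over 58 s, if anything falls off the work surface, if the arm or the gripper's body presses on something with over 40 N, if the wrist force passes 120 N, or if a joint passes its speed limit or range.

## Working session

There is one attempt and no reset: what is moved stays moved. The work goes in short steps, Python scripts to look and compute and a shell command to move; the robot and the scene stay as the last step left them, time stands still between calls to the robot, and variables do not carry over. Pictures are saved under pics/ and viewed, and the job is handed in when it is done.

```bash
ls; mkdir -p pics; python3 - <<'E'
from rig import observe,cams,bot
import cv2
print(observe()); print(bot.grasp_offset, [a for a in dir(bot) if a[0]!='_'])
for n in ['scene','side','wrist']:
    c=cams.calibration(n); print(n,c)
    p,d=cams.camera(n); cv2.imwrite(f'pics/{n}0.png',p[...,::-1])
E
```

```text
pics
{'time_s': 0.0, 'joint_pos': array([-1.36274789e+00,  1.04702346e-01,  9.64330480e-02,  1.56388597e+00,
       -2.37032991e-05,  1.35309668e+00]), 'dq': array([-0.00023548,  0.00066283,  0.00085283,  0.0012672 ,  0.00102299,
       -0.000226  ]), 'joint_efforts': array([-2.67854542e-03, -5.56926763e+01,  5.03654981e+01,  1.66892126e-02,
       -4.83517888e-04,  1.99947067e-05]), 'tool_pos': array([ 0.24773103, -0.54609378,  0.2305006 ]), 'ee_rot': array([-2.63982449e+00,  1.70146048e+00,  1.52810019e-03]), 'ft_force': array([-1.09215524,  0.46512729,  0.69185991]), 'torque': array([ 0.02275185, -0.03098072, -0.00342943]), 'opening': 0.0853214601374514}
0.0187 ['Unreachable', 'grasp_offset']
scene {'fx': 465.5349645801328, 'fy': 465.5349645801328, 'cx': 312.3415051824119, 'cy': 203.7744782158023, 'cam_to_world': array([[ 1.38080086e-02, -7.58705670e-01,  6.51287222e-01,
         1.21690730e+00],
       [ 9.99763496e-01, -4.68973828e-04, -2.17424134e-02,
        -5.44359114e-02],
       [ 1.68015290e-02,  6.51433409e-01,  7.58519757e-01,
         8.89376297e-01],
       [ 0.000000
[... 204 characters left out ...]
99682719,  0.0500981 , -0.06185249,  0.52038727],
       [-0.07958367, -0.64107841,  0.76333801,  0.63637552],
       [-0.00141051,  0.76583853,  0.64303138,  0.71853494],
       [ 0.        ,  0.        ,  0.        ,  1.        ]])}
wrist {'fx': 321.1508682518887, 'fy': 321.1508682518887, 'cx': 318.5558844285431, 'cy': 198.74461015702408, 'cam_to_world': array([[ 4.12750106e-01,  8.79519731e-01,  2.36817214e-01,
         3.07298642e-01],
       [-9.10844014e-01,  3.98763335e-01,  1.06540996e-01,
        -5.19205460e-01],
       [-7.29113894e-04, -2.59678350e-01,  9.65694891e-01,
         3.72536672e-01],
       [ 0.00000000e+00,  0.00000000e+00,  0.00000000e+00,
         1.00000000e+00]])}
```

View pics/scene0.png

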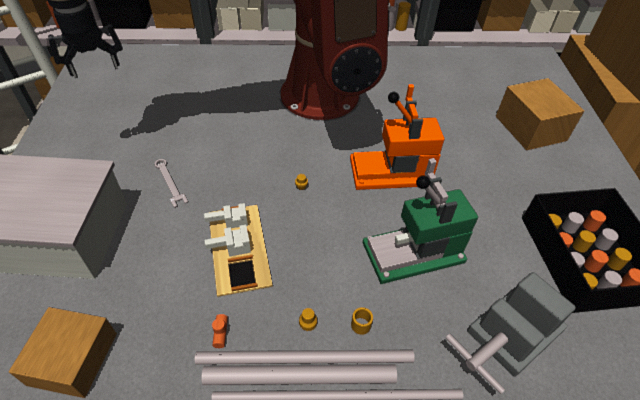

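View pics/side0.png

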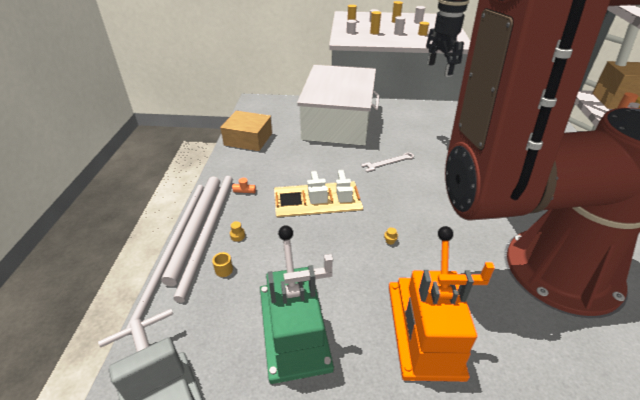

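View pics/wrist0.png

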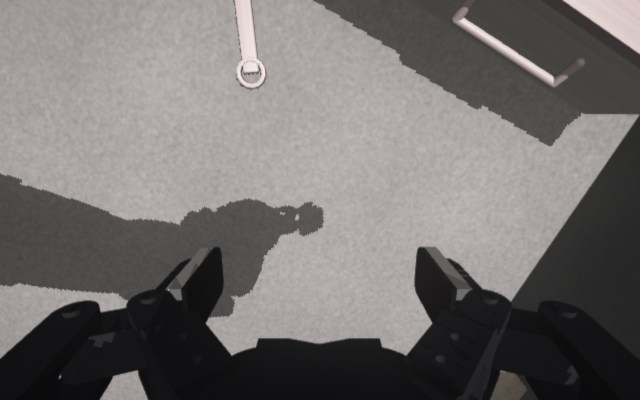

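```bash
cat > h.py <<'E'
import numpy as np,cv2
from rig import observe,cams,ticket,recognise,trace,spot_point,bot
from scipy.spatial.transform import Rotation as R
def cloud(n,save=None):
    c=cams.calibration(n); p,d=cams.camera(n)
    if save: cv2.imwrite(f'pics/{save}.png',p[...,::-1])
    v,u=np.mgrid[0:400,0:640]
    P=np.stack([(u-c['cx'])/c['fx']*d,-(v-c['cy'])/c['fy']*d,-d],-1)
    W=P@c['cam_to_world'][:3,:3].T+c['cam_to_world'][:3,3]
    W[d==0]=np.nan
    return p,d,W,c
def proj(c,X):
    T=np.linalg.inv(c['cam_to_world']); q=np.atleast_2d(X)@T[:3,:3].T+T[:3,3]
    return np.stack([c['cx']+c['fx']*q[:,0]/-q[:,2],c['cy']-c['fy']*q[:,1]/-q[:,2]],-1)
def ray(c,uv):
    d=c['cam_to_world'][:3,:3]@np.array([(uv[0]-c['cx'])/c['fx'],-(uv[1]-c['cy'])/c['fy'],-1]); return c['cam_to_world'][:3,3],d
def atz(c,uv,z):
    o,d=ray(c,uv); return o+d*(z-o[2])/d[2]
E
python3 - <<'E'
from h import *
for n in ['scene','side']:
    p,d,W,c=cloud(n)
    np.savez(f'{n}0.npz',p=p,d=d,W=W)
    for l in ['opening','bolt_post','lever_ball','die_center','die_tab','pad','rack','press','die_b_center','die_c_center','reducer','nipple','coupling']:
        r=spot_point(l,n)
        print(n,l,[(round(x['p'],2),np.round(x['xy'],1).tolist(), (np.round(W[int(x['xy'][1]),int(x['xy'][0])],3)).tolist()) for x in r[:3]])
print(observe()['time_s'])
E
```

```text
scene opening [(0.65, [417.1, 234.6], [0.646, 0.18, 0.13]), (0.63, [393.9, 150.5], [0.382, 0.166, 0.118])]
scene bolt_post [(0.83, [429.4, 165.0], [0.54, 0.205, 0.223]), (0.74, [407.6, 90.1], [0.278, 0.199, 0.218])]
scene lever_ball [(0.77, [394.6, 95.5], [0.35, 0.152, 0.256]), (0.58, [422.6, 235.8], [0.648, 0.191, 0.128]), (0.55, [420.6, 183.9], [0.619, 0.167, 0.253])]
scene die_center [(0.76, [421.1, 235.8], [0.649, 0.188, 0.13])]
scene die_tab [(0.76, [402.9, 236.5], [0.613, 0.163, 0.079])]
scene pad [(0.86, [236.9, 271.6], [0.657, -0.201, 0.009]), (0.37, [420.6, 233.5], [0.65, 0.185, 0.138])]
scene rack [(0.97, [236.9, 250.9], [0.614, -0.203, 0.028])]
scene press [(0.98, [385.5, 171.7], [0.376, 0.158, 0.039]), (0.75, [404.7, 254.1], [0.634, 0.17, 0.041])]
scene die_b_center [(0.89, [234.1, 212.7], [0.51, -0.216, 0.036])]
scene die_c_center [(0.89, [239.6, 241.3], [0.599, -0.196, 0.041])]
scene reducer [(0.88, [307.6, 324.3], [0.791, -0.045, 0.023]), (0.29, [237.1, 240.6], [0.596, -0.201, 0.041])]
scene nipple [(0.66, [301.3, 187.3], [0.411, -0.058, 0.016]), (0.44, [409.4, 252.9],
[... 344 characters left out ...]
], [0.351, 0.155, 0.254])]
side die_center [(0.17, [291.6, 195.9], [0.664, -0.202, 0.009])]
side die_tab []
side pad [(0.51, [287.5, 200.8], [0.673, -0.184, 0.005])]
side rack [(0.78, [318.1, 198.4], [0.586, -0.176, 0.025])]
side press [(0.94, [423.9, 323.8], [0.379, 0.264, 0.144]), (0.6, [291.8, 324.3], [0.593, 0.286, 0.149])]
side die_b_center [(0.92, [341.6, 189.2], [0.525, -0.194, 0.046])]
side die_c_center [(0.69, [319.1, 189.2], [0.584, -0.185, 0.049]), (0.58, [223.3, 273.0], [0.78, 0.086, 0.012])]
side reducer [(0.64, [243.1, 234.7], [0.762, -0.036, 0.015])]
side nipple [(0.73, [384.7, 240.7], [0.411, -0.059, -0.002])]
side coupling [(0.74, [225.2, 272.1], [0.776, 0.084, 0.014])]
1.55
```

```bash
cat > fit.py <<'E'
from h import *
import itertools
for n in ['scene','side']:
    z=np.load(f'{n}0.npz');p=z['p'].astype(int);W=z['W']
    g=(p[...,1]>p[...,0]+25)&(p[...,1]>p[...,2]+10)
    Q=W[g]; Q=Q[~np.isnan(Q).any(1)]
    print(n,g.sum(),Q.mean(0),np.histogram(Q[:,2],bins=np.arange(0,.23,.01))[0])
    for lo,hi in [(.143,.157),(.013,.027)]:
        T=Q[(Q[:,2]>lo)&(Q[:,2]<hi)]
        r=cv2.minAreaRect((T[:,:2]*1000).astype(np.float32)); print(lo,len(T),T[:,2].mean(),r)
    y=(p[...,0]>p[...,2]+60)&(p[...,0]>150)&(p[...,1]>120)
    Q=W[y]; Q=Q[~np.isnan(Q).any(1)]
    T=Q[(abs(Q[:,2]-.008)<.006)&(Q[:,0]>.4)&(Q[:,0]<.85)&(Q[:,1]<-.1)&(Q[:,1]>-.4)]
    print('rack',len(T),T[:,2].mean(),cv2.minAreaRect((T[:,:2]*1000).astype(np.float32)))
E
sleep 3;python3 fit.py
```

```text
scene 3475 [0.62469761 0.22849132 0.09680743] [ 60 492 493  43  51  51  44  52  51  61 129 147 168 175 605 826   2   2
   1   1   6   0]
0.143 1377 0.15016098897914926 ((596.1610717773438, 235.10546875), (83.38264465332031, 133.7278594970703), 16.220516204833984)
0.013 916 0.019784634299818724 ((604.1021118164062, 200.38998413085938), (121.1989517211914, 209.26918029785156), 15.497745513916016)
rack 2019 0.008652094901010314 ((589.924072265625, -201.8470001220703), (237.32191467285156, 119.36433410644531), 11.811676025390625)
side 5370 [0.59440283 0.27085777 0.09611049] [ 109 1051  167  129  124  142  138  141  151  159  159  158  158  174
 2250   63    0   10    5    3   10    0]
0.143 2245 0.1479083920089631 ((595.5741577148438, 237.31971740722656), (83.14736938476562, 134.29307556152344), 15.56358814239502)
0.013 1131 0.018166831523692903 ((605.8770751953125, 203.91493225097656), (117.16062927246094, 210.58204650878906), 15.347729682922363)
rack 1384 0.006389079444016211 ((643.7308349609375, -189.79150390625), (340.81304931640625, 125.60200500488281), 11.795764923095703)
```

```bash
cat > model.py <<'E'
from h import *
def frame(o,yaw):
    T=np.eye(4);T[:3,:3]=R.from_euler('z',yaw,degrees=True).as_matrix();T[:3,3]=o;return T
PR=frame([.608,.1927,0],105.7); RK=frame([.590,-.2018,0],101.8)
def P(x,y,z,T=PR): return (T@np.array([x,y,z,1000])/1000*1)[:3] if 0 else T[:3,:3]@(np.array([x,y,z])/1000)+T[:3,3]
E
python3 - <<'E'
from model import *
c=cams.calibration('scene');s=cams.calibration('side')
for n,cc in [('scene',c),('side',s)]:
    z=np.load(f'{n}0.npz');p=z['p'];W=z['W']
    dk=(p.max(2)<70)&(abs(W[...,2]-.01)<.008)&(np.linalg.norm(W[...,:2]-P(0,-75,0,RK)[:2],axis=-1)<.05)
    Q=W[dk]; print(n,dk.sum(),Q[:,2].mean(),cv2.minAreaRect((Q[:,:2]*1000).astype(np.float32)))
print('pad from rack',P(0,-75,0,RK))
p=np.load('scene0.npz')['p'][...,::-1].copy()
def poly(p,c,pts,T,col):
    q=proj(c,np.array([P(*a,T) for a in pts])); cv2.polylines(p,[np.round(q*16).astype(int)],True,col,1,cv2.LINE_AA,4)
def draw(p,c):
    poly(p,c,[(-22,-42,150),(112,-42,150),(112,42,150),(-22,42,150)],PR,(0,0,255))
    poly(p,c,[(-95,-60,20),(115,-60,20),(115,60,20),(-95,60,20)],PR,(0,0,255))
    poly(p,c,[(30,54,233),(42,54,233),(42,66,233),(30,66,233)],PR,(255,0,255))
    poly(p,c,[(-60,-118,8),(60,-118,8),(60,118,8),(-60,118,8)],RK,(0,0,255))
    poly(p,c,[(-27,-105,10),(27,-105,10),(27,-45,10),(-27,-45,10)],RK,(255,0,255))
    poly(p,c,[(-56,-7,78),(-10,-7,78),(-10,7,78),(-56,7,78)],PR,(255,255,0))
draw(p,c)
a=cv2.resize(p[150:290,350:490],(560,560),interpolation=cv2.INTER_CUBIC); b=cv2.resize(p[195:300,195:280],None,fx=4,fy=4)[:, :240*1+100]
cv2.imwrite('pics/c1.png',a);cv2.imwrite('pics/c2.png',b)
E
```

```text
scene 531 0.010753505546904426 ((662.2024536132812, -188.3230743408203), (60.624263763427734, 51.797706604003906), 11.783544540405273)
side 213 0.007978604788279019 ((664.0884399414062, -187.16531372070312), (52.17826461791992, 50.05802536010742), 9.420863151550293)
pad from rack [ 0.66341505 -0.1864628   0.        ]
```

```bash
python3 -c "
import cv2,numpy as np
a=cv2.imread('pics/c1.png');b=cv2.imread('pics/c2.png')
o=np.zeros((560,800,3),np.uint8);o[:,:560][:a.shape[0]]=a[:, :560];b=cv2.resize(b,(240,int(b.shape[0]*240/b.shape[1])));o[:b.shape[0],560:]=b;cv2.imwrite('pics/c3.png',o)"
```

```text
(no output)
```

View pics/c3.png

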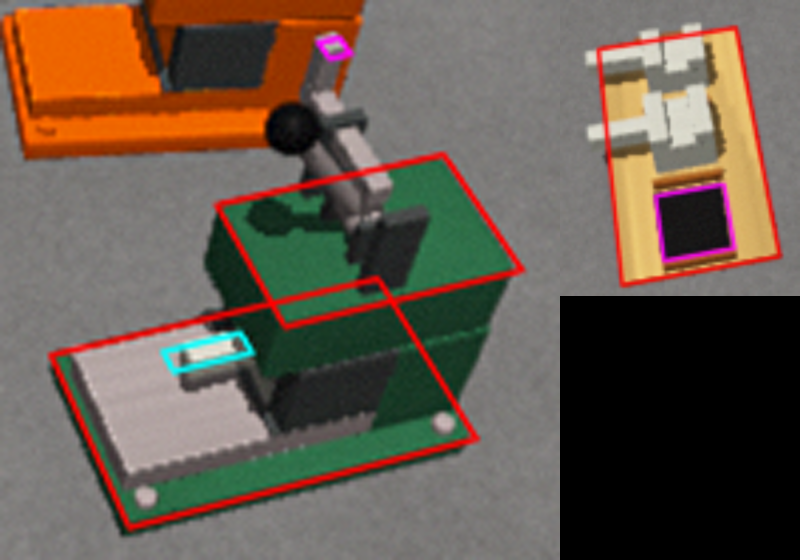

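Two presses: orange at (397,150) and green at (425,235) in the scene view. The green one matches the description, and the crop with the fitted outlines confirms it. The empty pad is at (243,274). Next I'll measure the tab and work out the first move.

```bash
cat >> model.py <<'E'
def toolR(yaw_x, lean, T=PR):
    # tool x horizontal = -y of T ; z = down tilted by lean (deg) towards +x of T
    a=np.radians(lean); ux,uy=T[:3,0],T[:3,1]
    z=np.cos(a)*np.array([0,0,-1.])+np.sin(a)*ux; x=-uy
    return np.stack([x,np.cross(z,x),z],1)
def delta(pos,Rt,st=None):
    st=st or observe(); R0=R.from_rotvec(st['ee_rot']).as_matrix()
    print('t',round(st['time_s'],2),'pos',np.round(st['tool_pos']*1000,1),'F',np.round(st['ft_force'],1),'open',round(st['opening']*1000,1),'q',np.round(st['joint_pos'],2))
    print('translation',np.round(R0.T@(pos-st['tool_pos'])*1000,1),'rot',np.round(np.degrees(R.from_matrix(R0.T@Rt).as_rotvec()),2))
E
python3 - <<'E'
from model import *
z=np.load('scene0.npz');W=z['W'];L=(W-PR[:3,3])@PR[:3,:3]*1000
m=(abs(L[...,1])<14)&(L[...,0]<-5)&(L[...,0]>-80)&(L[...,2]>74)&(L[...,2]<90)
Q=L[m];print(len(Q),Q.min(0),Q.max(0),np.percentile(Q,[5,50,95],axis=0))
delta(P(36,60,275),toolR(0,0))
E
```

```text
98 [-43.84855758  -6.28777856  74.4106189 ] [-9.96561908 12.19231116 81.35092055] [[-42.98067819  -4.94963979  75.08386582]
 [-28.19579823   1.322099    78.36928339]
 [-12.30223098   9.00794595  80.4139876 ]]
t 1.55 pos [ 247.8 -546.4  231.3] F [-0.2 -0.5  0.1] open 85.3 q [-1.36  0.1   0.1   1.56 -0.    1.35]
translation [-569.  -579.4  -43.7] rot [  0.   -0.  -81.3]
```

```bash
python3 -m pendant '{"claw":[1,1,1,1,1,0.2,0.2,0.2],"translation":[[-29,-30,-8],[-57,-59,-15],[-86,-88,-22],[-114,-117,-30],[-143,-146,-40],[-171,-175,-45],[-200,-204,-45],[-230,-234,-45]],"delta_rot":[[0,0,-5],[0,0,-10],[0,0,-15],[0,0,-20],[0,0,-25],[0,0,-30],[0,0,-35],[0,0,-40]]}' 60; python3 -c "
from model import *
delta(P(36,60,275),toolR(0,0))"
```

```text
time_s: 2.22
tool_pos: [0.366, -0.2395, 0.2769]
ee_rot: [3.064, -0.69, 0.002]
ft_force: [1.3, -0.4, 0.3]
opening: 0.052
t 2.22 pos [ 366.  -239.5  276.9] F [ 1.3 -0.4  0.3] open 52.0 q [-0.88 -0.38 -0.26  1.69  0.    1.13]
translation [ -35.6 -481.9    1.5] rot [  0.06  -0.07 -41.09]
```

```bash
python3 -m pendant '{"claw":[0.2,0.2,0.2,0.2,0.2,0.2,0.2,0.2],"translation":[[-2,-36,0],[-5,-72,0],[-8,-108,0],[-11,-144,0],[-14,-180,0],[-17,-216,0],[-20,-252,0],[-23,-288,0]],"delta_rot":[[0,0,-5],[0,0,-10],[0,0,-15],[0,0,-20],[0,0,-25],[0,0,-30],[0,0,-35],[0,0,-41]]}' 60; python3 -c "
from model import *
delta(P(36,60,275),toolR(0,0))"
```

```text
time_s: 2.88
tool_pos: [0.4697, 0.0305, 0.2765]
ee_rot: [3.112, 0.427, 0.001]
ft_force: [0.8, -1.0, -0.4]
opening: 0.0512
t 2.88 pos [469.7  30.5 276.5] F [ 0.8 -1.  -0.4] open 51.2 q [-0.21 -0.27 -0.18  1.67 -0.    1.08]
translation [ 116.8 -154.8    1.5] rot [ 0.03 -0.04 -0.06]
```

```bash
python3 -m pendant '{"claw":[0,0,0,0,0,0,0,0],"translation":[[24,-31,0],[48,-62,0],[72,-93,0],[96,-124,0],[110,-145,0],[117,-155,0],[117,-155,0],[117,-155,0]],"delta_rot":[[0,0,0],[0,0,0],[0,0,0],[0,0,0],[0,0,0],[0,0,0],[0,0,0],[0,0,0]]}' 60; python3 - <<'E'
from model import *
delta(P(36,60,210),toolR(0,0))
for n in ['scene','side']:
    p,d,W,c=cloud(n,n+'1')
    q=proj(c,P(36,60,233))[0].astype(int);print(n,q)
    L=(W-PR[:3,3])@PR[:3,:3]*1000
    m=(abs(L[...,0]-36)<14)&(abs(L[...,1]-60)<14)&(L[...,2]>205)&(L[...,2]<238)
    print(m.sum(),np.percentile(L[m],[3,50,97],axis=0))
    cv2.imwrite(f'pics/{n}1c.png',cv2.resize(p[max(q[1]-60,0):q[1]+60,q[0]-75:q[0]+75,::-1],None,fx=4,fy=4))
E
```

```text
time_s: 3.55
tool_pos: [0.5409, 0.209, 0.2761]
ee_rot: [3.113, 0.422, -0.001]
ft_force: [0.8, -0.3, 0.3]
opening: 0.0429
t 3.55 pos [540.9 209.  276.1] F [ 0.8 -0.3  0.3] open 42.9 q [ 0.14  0.06  0.13  1.64 -0.    1.44]
translation [ 0.2 -2.1 66.1] rot [ 0.02  0.04 -0.25]
scene [433 161]
104 [[ 29.54566462  57.50033203 206.24472277]
 [ 33.93508296  60.26800021 223.28578442]
 [ 41.8429108   69.46392566 235.15540231]]
side [327 256]
120 [[ 32.50049436  56.27231044 207.39998977]
 [ 41.57890775  61.96755236 223.78880376]
 [ 43.43507149  67.38097583 231.85094654]]
```

View pics/scene1c.png

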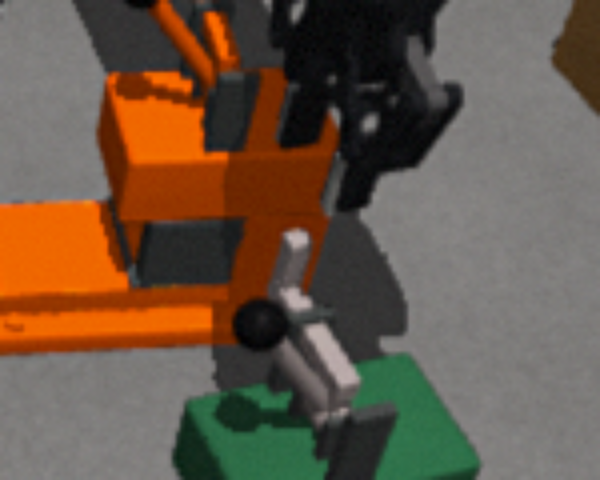

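View pics/side1c.png

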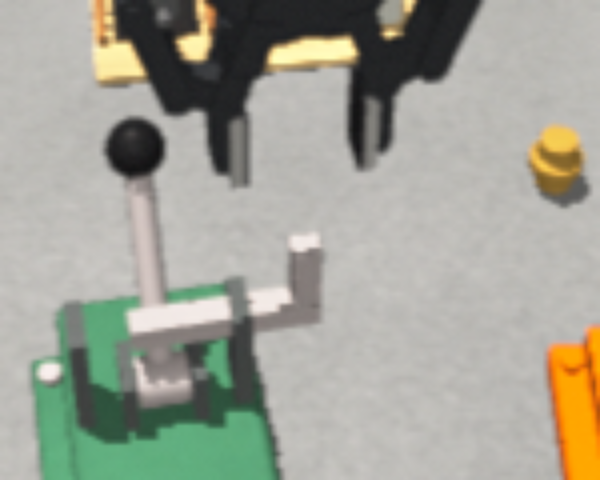

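Jaws straddle the post (side crop: post at about (305,280) lies between the fingers). I'll go down and close.

```bash
python3 -m pendant '{"claw":[0,0,0,0,-1,-1,-1,-1],"translation":[[0,-2,22],[0,-2,44],[0,-2,65],[0,-2,65],[0,-2,65],[0,-2,65],[0,-2,65],[0,-2,65]],"delta_rot":[[0,0,0],[0,0,0],[0,0,0],[0,0,0],[0,0,0],[0,0,0],[0,0,0],[0,0,0]]}' 40; python3 - <<'E'
from model import *
delta(P(36,94,210),toolR(0,0))
E
```

```text
time_s: 4.32
tool_pos: [0.5396, 0.2101, 0.2133]
ee_rot: [3.112, 0.42, -0.002]
ft_force: [-10.7, -5.7, 5.1]
opening: 0.0106
t 4.32 pos [539.6 210.1 213.3] F [-10.7  -5.7   5.1] open 10.6 q [ 0.15  0.04 -0.    1.53 -0.    1.45]
translation [-32.8  -0.6   3.3] rot [ 0.08  0.08 -0.33]
```

```bash
python3 -m pendant '{"claw":[-1,-1,-1,-1,-1,-1,-1,-1],"translation":[[-5,0,0],[-10,0,0],[-15,0,0],[-21,0,0],[-27,0,0],[-32,0,0],[-35,0,0],[-35,0,0]],"delta_rot":[[0,0,0],[0,0,0],[0,0,0],[0,0,0],[0,0,0],[0,0,0],[0,0,0],[0,0,0]]}' 40; python3 - <<'E'
from model import *
delta(P(36,94,210),toolR(0,0))
p,d,W,c=cloud('side','side2')
L=(W-PR[:3,3])@PR[:3,:3]*1000
m=(abs(L[...,0]-36)<14)&(abs(L[...,1]-90)<25)&(L[...,2]>175)&(L[...,2]<199)
print(m.sum(),np.percentile(L[m],[3,50,97],axis=0))
E
```

```text
time_s: 4.98
tool_pos: [0.5071, 0.2012, 0.2132]
ee_rot: [3.112, 0.42, 0.005]
ft_force: [-0.2, -3.9, 8.0]
opening: 0.011
t 4.98 pos [507.1 201.2 213.2] F [-0.2 -3.9  8. ] open 11.0 q [ 0.14 -0.07 -0.11  1.53 -0.    1.44]
translation [ 0.8 -0.5  3.2] rot [ 0.1  -0.17 -0.32]
129 [[ 31.53507714  66.15353767 186.95907241]
 [ 41.69181364  80.21533383 195.50035602]
 [ 42.88394874  97.58040157 198.94153127]]
```

```bash
python3 -c "
import cv2
a=cv2.imread('pics/side2.png');cv2.imwrite('pics/side2c.png',cv2.resize(a[190:340,230:430],None,fx=4,fy=4))"
```

```text
(no output)
```

View pics/side2c.png

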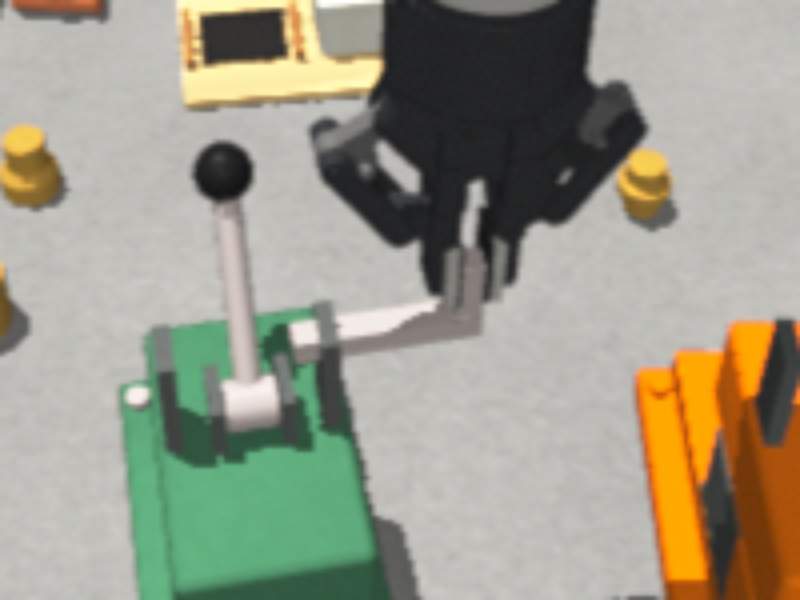

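The bolt is drawn (post at (465,290), bar clear of the lever). I'll pull a few mm more to confirm the stop.

```bash
python3 -m pendant '{"claw":[-1,-1,-1,-1,-1,-1,-1,-1],"translation":[[-1,0,0],[-2,0,0],[-3,0,0],[-4,0,0],[-4,0,0],[-4,0,0],[-4,0,0],[-4,0,0]],"delta_rot":[[0,0,0],[0,0,0],[0,0,0],[0,0,0],[0,0,0],[0,0,0],[0,0,0],[0,0,0]]}' 40; python3 - <<'E'
from model import *
delta(P(36,94,210),toolR(0,0))
E
```

```text
time_s: 5.7
tool_pos: [0.5063, 0.2009, 0.2133]
ee_rot: [-3.113, -0.42, -0.014]
ft_force: [15.8, 0.6, -0.2]
opening: 0.011
t 5.7 pos [506.3 200.9 213.3] F [15.8  0.6 -0.2] open 11.0 q [ 0.14 -0.08 -0.12  1.52  0.    1.44]
translation [ 1.6 -0.6  3.4] rot [ 0.06 -0.51 -0.33]
```

```bash
python3 -m pendant '{"claw":[-0.3,-0.3,-0.3,-0.3,-0.3,-0.3,-0.3,-0.3],"translation":[[3,0,0],[3,0,0],[3,0,0],[3,0,-25],[3,0,-50],[3,0,-75],[3,0,-100],[3,0,-100]],"delta_rot":[[0,0,0],[0,0,0],[0,0,0],[0,0,0],[0,0,0],[0,0,0],[0,0,0],[0,0,0]]}' 40; python3 - <<'E'
from model import *
delta(P(-65,0,315),toolR(0,0))
p,d,W,c=cloud('side','side3')
L=(W-PR[:3,3])@PR[:3,:3]*1000
m=(abs(L[...,0]-36)<14)&(abs(L[...,1]-94)<20)&(L[...,2]>202)&(L[...,2]<236)
print(m.sum(),np.percentile(L[m],[3,50,97],axis=0))
dk=(p.max(2)<60)&(L[...,2]>225)&(L[...,2]<265)&(abs(L[...,0]+20)<40)&(abs(L[...,1])<30)
print(dk.sum(),L[dk].mean(0))
E
```

```text
time_s: 6.37
tool_pos: [0.5065, 0.2017, 0.3164]
ee_rot: [-3.113, -0.421, -0.009]
ft_force: [0.1, 0.8, 0.5]
opening: 0.0296
t 6.37 pos [506.5 201.7 316.4] F [0.1 0.8 0.5] open 29.6 q [ 0.14 -0.03  0.11  1.71  0.    1.44]
translation [ 95.8 100.7   2. ] rot [ 0.04 -0.33 -0.29]
136 [[ 32.07554727  88.20862825 204.0242054 ]
 [ 41.49886487  92.82830098 221.62623398]
 [ 43.35889365  99.38581632 231.86529382]]
149 [-11.13733355  -0.43818343 251.98104812]
```

```bash
python3 -m pendant '{"claw":[-1,-1,-1,-1,-1,-1,-1,-1],"translation":[[20,22,0],[40,44,0],[65,68,0],[85,90,0],[96,101,20],[96,101,45],[96,101,68],[96,101,73]],"delta_rot":[[0,0,0],[0,0,0],[0,0,0],[0,0,0],[0,0,0],[0,0,0],[0,0,0],[0,0,0]]}' 40; python3 - <<'E'
from model import *
delta(P(70,0,242),toolR(0,0))
p,d,W,c=cloud('side','side4')
E
```

```text
time_s: 7.08
tool_pos: [0.6231, 0.1294, 0.2324]
ee_rot: [-3.112, -0.42, 0.012]
ft_force: [-0.3, 0.6, 0.2]
opening: 0.0001
t 7.08 pos [623.1 129.4 232.4] F [-0.3  0.6  0.2] open 0.1 q [-0.    0.23  0.24  1.59  0.    1.3 ]
translation [   1.8 -135.1   -9.3] rot [-0.12  0.43 -0.33]
```

```bash
python3 -c "
import cv2
a=cv2.imread('pics/side4.png');cv2.imwrite('pics/side4c.png',cv2.resize(a[170:320,230:430],None,fx=4,fy=4))"
```

```text
(no output)
```

View pics/side4c.png

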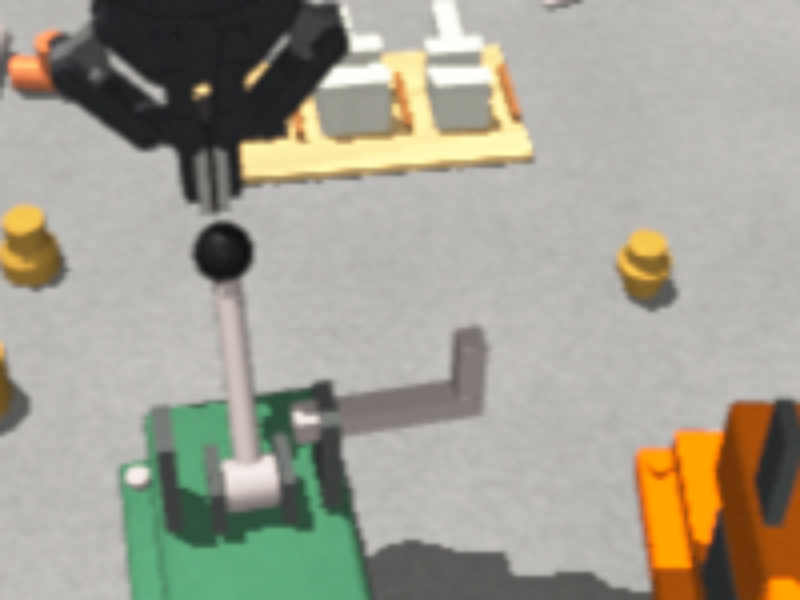

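```bash
python3 -m pendant '{"claw":[-1,-1,-1,-1,-1,-1,-1,-1],"translation":[[1,-10,-3],[2,-22,-5],[2,-34,-6],[2,-46,-7],[2,-58,-8],[2,-70,-9],[2,-82,-9],[2,-94,-9]],"delta_rot":[[0,0,0],[0,0,0],[0,0,0],[0,0,0],[0,0,0],[0,0,0],[0,0,0],[0,0,0]]}' 40; python3 - <<'E'
from model import *
delta(P(75,0,242),toolR(0,0))
E
```

```text
time_s: 7.8
tool_pos: [0.602, 0.2224, 0.2483]
ee_rot: [-3.113, -0.422, -0.002]
ft_force: [1.6, -2.3, 1.9]
opening: 0.0001
t 7.8 pos [602.  222.4 248.3] F [ 1.6 -2.3  1.9] open 0.1 q [ 0.15  0.24  0.28  1.61 -0.    1.45]
translation [ -2.5 -44.8   6.3] rot [ 0.01 -0.08 -0.27]
```

```bash
python3 -m pendant '{"claw":[-1,-1,-1,-1,-1,-1,-1,-1],"translation":[[-1,-8,1],[-2,-16,3],[-2,-24,5],[-2,-31,6],[-2,-38,7],[-2,-42,8],[-2,-44,8],[-2,-44,8]],"delta_rot":[[0,0,0],[0,0,0],[0,0,0],[0,0,0],[0,0,0],[0,0,0],[0,0,0],[0,0,0]]}' 40; python3 - <<'E'
from model import *
delta(P(80,0,242),toolR(0,0))
p,d,W,c=cloud('side','side5')
cv2.imwrite('pics/side5c.png',cv2.resize(p[190:340,230:430,::-1],None,fx=4,fy=4))
E
```

```text
time_s: 8.47
tool_pos: [0.5883, 0.263, 0.2389]
ee_rot: [-3.113, -0.421, 0.001]
ft_force: [-0.0, -0.9, -0.1]
opening: 0.0002
t 8.47 pos [588.3 263.  238.9] F [-0.  -0.9 -0.1] open 0.2 q [0.22 0.25 0.27 1.59 0.   1.52]
translation [-0.  -7.  -3.1] rot [-0.01  0.04 -0.29]
```

View pics/side5c.png

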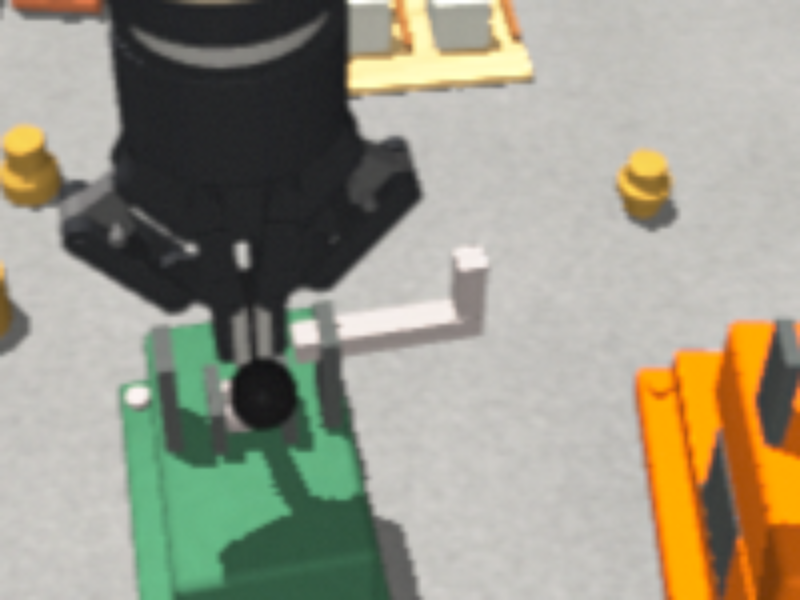

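Lever is well over (ball at (263,393)) with no stop force yet. I'll push on to the stop.

```bash
python3 -m pendant '{"claw":[-1,-1,-1,-1,-1,-1,-1,-1],"translation":[[0,-2,0],[0,-4,0],[0,-6,0],[0,-7,0],[0,-8,0],[0,-9,0],[0,-10,0],[0,-10,0]],"delta_rot":[[0,0,0],[0,0,0],[0,0,0],[0,0,0],[0,0,0],[0,0,0],[0,0,0],[0,0,0]]}' 40; python3 - <<'E'
from model import *
delta(P(80,0,242),toolR(0,0))
E
```

```text
time_s: 9.18
tool_pos: [0.5875, 0.2672, 0.2392]
ee_rot: [3.104, 0.413, 0.001]
ft_force: [6.4, -25.6, -3.5]
opening: -0.0005
t 9.18 pos [587.5 267.2 239.2] F [  6.4 -25.6  -3.5] open -0.5 q [ 0.23  0.25  0.27  1.59 -0.01  1.54]
translation [-0.4 -2.7 -2.8] rot [ 0.56  0.04 -0.53]
```

```bash
python3 -m pendant '{"claw":[-1,-1,-1,-1,-0.5,-0.3,-0.3,-0.3],"translation":[[0,10,0],[0,12,-20],[0,30,-45],[0,60,-60],[0,95,-65],[0,130,-65],[0,165,-65],[0,200,-65]],"delta_rot":[[0,0,0],[0,0,0],[0,0,0],[0,0,0],[0,0,0],[0,0,0],[0,0,0],[0,0,0]]}' 40; python3 - <<'E'
from model import *
Rt=toolR(0,42); g=np.array([-31.5,0.5,70]); tz=np.array([np.sin(np.radians(42)),0,-np.cos(np.radians(42))])
print('pre',end=' ');delta(P(*(g+tz*(18.7-70))),Rt)
for n in ['scene','side']:
    p,d,W,c=cloud(n,n+'6'); L=(W-PR[:3,3])@PR[:3,:3]*1000
    dk=(p.max(2)<60)&(L[...,2]>225)&(L[...,2]<265)&(abs(L[...,0]-100)<30)&(abs(L[...,1])<25)
    print(n,'ball',dk.sum(),L[dk].mean(0) if dk.any() else '')
    m=(abs(L[...,1])<14)&(L[...,0]<-5)&(L[...,0]>-80)&(L[...,2]>75)&(L[...,2]<90); Q=L[m]
    if len(Q): print('tab',len(Q),np.percentile(Q,[2,50,98],axis=0).round(1))
    q=proj(c,P(0,0,120))[0].astype(int)
    cv2.imwrite(f'pics/{n}6c.png',cv2.resize(p[max(q[1]-80,0):q[1]+70,q[0]-80:q[0]+100,::-1],None,fx=4,fy=4))
E
```

```text
time_s: 9.85
tool_pos: [0.6394, 0.0784, 0.3051]
ee_rot: [-3.112, -0.421, -0.002]
ft_force: [0.5, -0.3, -0.3]
opening: 0.03
pre t 9.85 pos [639.4  78.4 305.1] F [ 0.5 -0.3 -0.3] open 30.0 q [-0.08  0.28  0.43  1.72  0.    1.22]
translation [ -0.4 -52.6 197. ] rot [41.97 -0.19 -0.23]
scene ball 135 [ 95.67506098  -2.32109475 250.83818173]
tab 90 [[-43.5  -4.9  75.4]
 [-28.5   1.4  79.1]
 [-11.6   9.2  81.3]]
side ball 228 [106.24013564  -0.63449911 249.95445912]
```

View pics/scene6c.png

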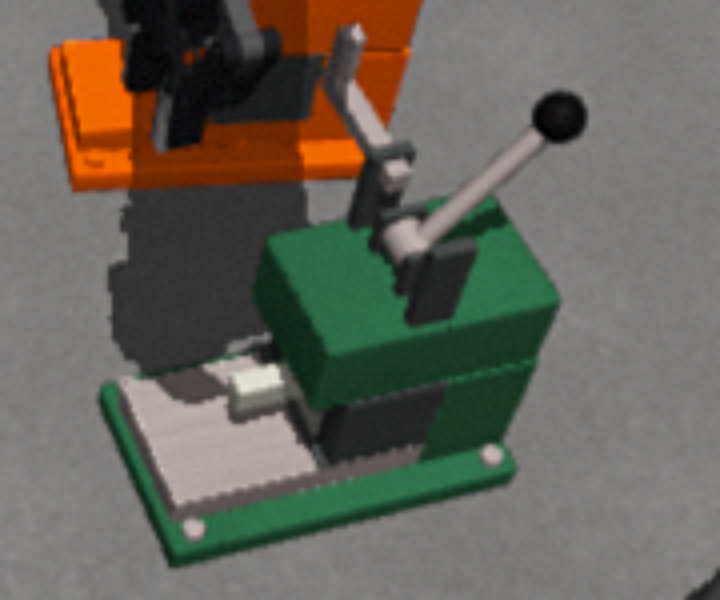

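View pics/side6c.png

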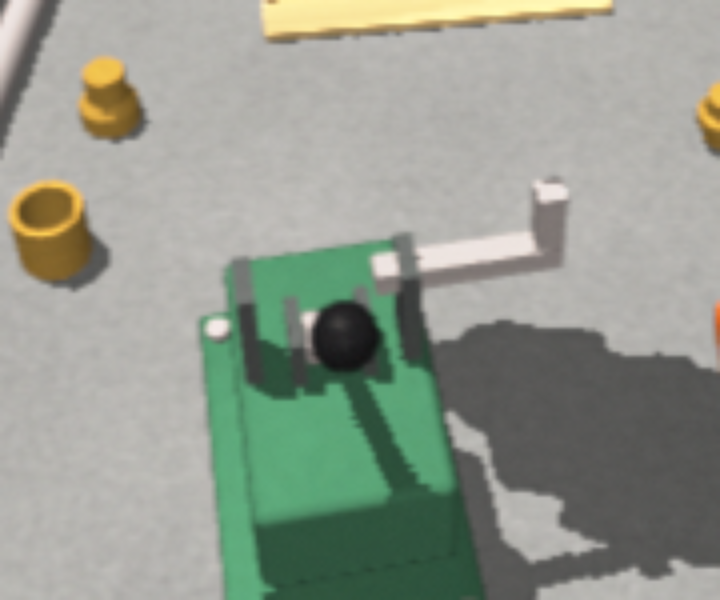

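Lever is fully over (scene crop (558,117)), bolt out, and the tab is visible at (257,388). Going to the leaned pre-grasp pose.

```bash
python3 -m pendant '{"claw":[-0.1,-0.1,-0.1,-0.1,-0.1,-0.1,-0.1,-0.1],"translation":[[0,-3,25],[0,-8,52],[0,-15,80],[-1,-22,108],[-1,-30,137],[-1,-40,166],[-1,-52,195],[-1,-52,197]],"delta_rot":[[6,0,0],[12,0,0],[18,0,0],[24,0,0],[31,0,0],[37,0,0],[42,0,0],[42,0,0]]}' 100; python3 - <<'E'
from model import *
Rt=toolR(0,42); g=np.array([-31.5,1.5,70]); tz=np.array([np.sin(np.radians(42)),0,-np.cos(np.radians(42))])
delta(P(*(g+tz*(18.7))),Rt)
p,d,W,c=cloud('scene','scene7')
q=proj(c,P(-30,0,100))[0].astype(int)
cv2.imwrite(f'pics/scene7c.png',cv2.resize(p[max(q[1]-80,0):q[1]+70,q[0]-100:q[0]+80,::-1],None,fx=4,fy=4))
p,d,W,c=cloud('wrist','wrist7')
L=(W-PR[:3,3])@PR[:3,:3]*1000
m=(abs(L[...,1])<14)&(L[...,0]<-5)&(L[...,0]>-80)&(L[...,2]>75)&(L[...,2]<90); Q=L[m]
if len(Q): print('tab',len(Q),np.percentile(Q,[2,50,98],axis=0).round(1))
E
```

```text
time_s: 10.62
tool_pos: [0.6202, 0.1301, 0.0985]
ee_rot: [-2.382, -0.314, 0.139]
ft_force: [-0.7, 0.2, -1.9]
opening: 0.0384
t 10.62 pos [620.2 130.1  98.5] F [-0.7  0.2 -1.9] open 38.4 q [-0.29  0.61  0.29  1.72  0.61  0.87]
translation [ 3.9 -4.1 61.4] rot [-0.62  0.23 -0.75]
tab 1230 [[-44.2  -4.9  76.1]
 [-28.5   1.7  77.3]
 [-10.3   8.2  78.5]]
```

View pics/scene7c.png

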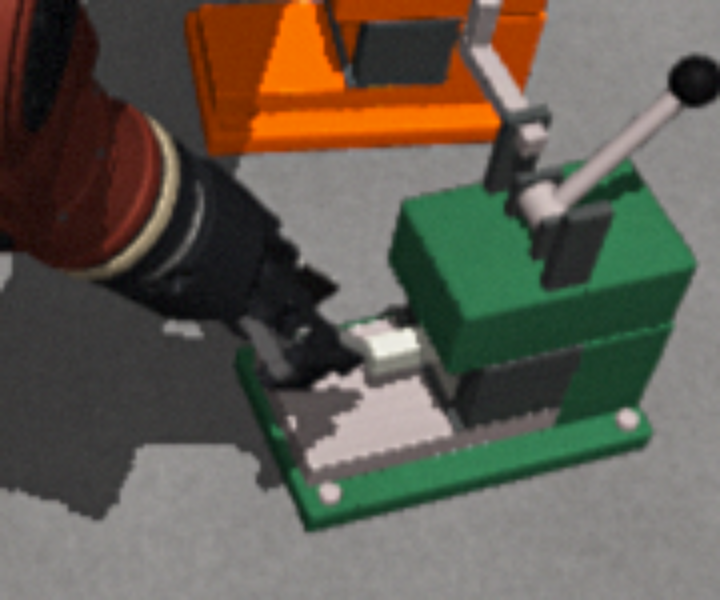

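View pics/wrist7.png

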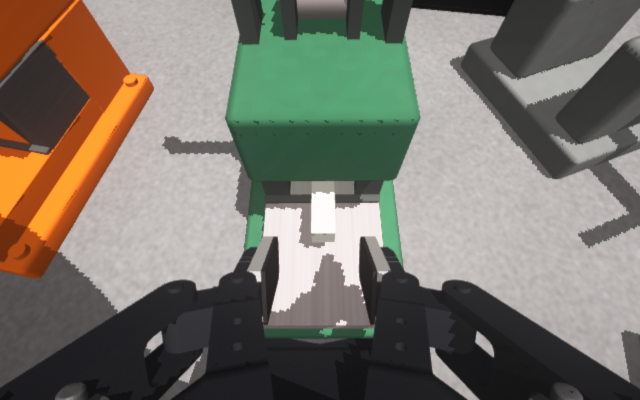

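```bash
python3 - <<'E'
from model import *
Rt=toolR(0,42); g=np.array([-31.6,1.7,70]); tz=np.array([np.sin(np.radians(42)),0,-np.cos(np.radians(42))])
delta(P(*(g+tz*(18.7))),Rt)
st=observe();R0=R.from_rotvec(st['ee_rot']).as_matrix();print((st['tool_pos']-PR[:3,3])@PR[:3,:3]*1000)
W=cams.calibration('wrist');print(R0.T@(W['cam_to_world'][:3,3]-st['tool_pos'])*1000, R0.T@W['cam_to_world'][:3,:3])
E
```

```text
t 10.72 pos [623.5 129.6 106.3] F [ 1.2 -0.1  1.4] open 38.3 q [-0.29  0.6   0.3   1.72  0.6   0.87]
translation [ 0.4 -0.5 68. ] rot [ 0.01 -0.07 -0.36]
[-64.95522896   2.19018474 106.28804101]
[  -0.23678353  -65.16766851 -142.05316122] [[ 9.99999936e-01  3.57887688e-04  8.95175622e-06]
 [ 3.47894311e-04 -9.65569800e-01 -2.60143884e-01]
 [-8.44587479e-05  2.60143871e-01 -9.65569863e-01]]
```

```bash
python3 -m pendant '{"claw":[-0.1,-0.1,-0.1,-0.1,-0.1,-0.1,-0.1,-0.1],"translation":[[1,0,12],[1,0,26],[1,0,40],[1,0,52],[1,0,62],[1,0,67],[1,0,67],[1,0,67]],"delta_rot":[[0,0,0],[0,0,0],[0,0,0],[0,0,0],[0,0,0],[0,0,0],[0,0,0],[0,0,0]]}' 100; python3 - <<'E'
from model import *
Rt=toolR(0,42); g=np.array([-31.6,1.7,70]); tz=np.array([np.sin(np.radians(42)),0,-np.cos(np.radians(42))])
p,d,W,c=cloud('wrist','wrist8')
delta(P(*(g+tz*(18.7))),Rt)
cv2.imwrite('pics/wrist8c.png',cv2.resize(p[150:350,200:440,::-1],None,fx=3,fy=3))
E
```

```text
time_s: 11.38
tool_pos: [0.6135, 0.1729, 0.0582]
ee_rot: [-2.391, -0.324, 0.123]
ft_force: [0.1, 0.3, -0.8]
opening: 0.0385
t 11.43 pos [613.7 172.6  58.2] F [-0.3 -0.7  0.6] open 38.6 q [-0.23  0.58  0.18  1.58  0.63  0.94]
translation [-1.8  0.1  2.8] rot [ 0.05 -0.25 -0.19]
```

View pics/wrist8c.png

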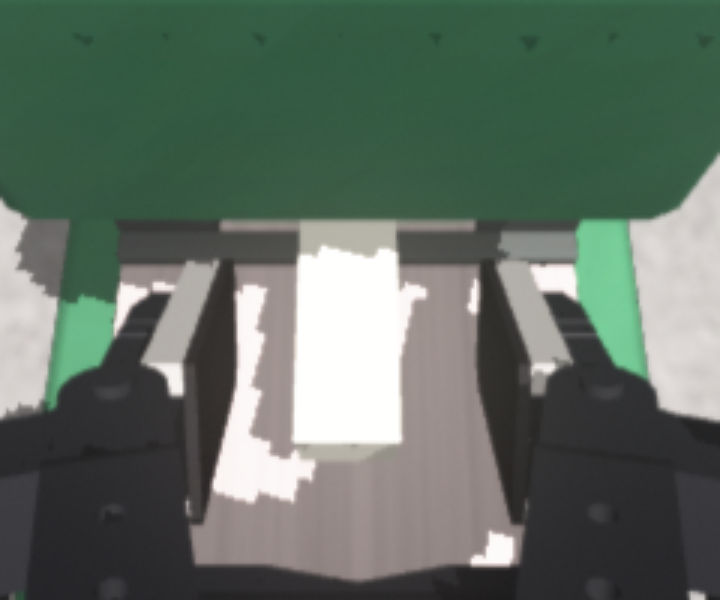

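Tab (crop cols 293–401) sits about 1.7 mm left of jaw centre (357). I'll correct that and close.

```bash
python3 -m pendant '{"claw":[-0.1,-0.1,-1,-1,-1,-1,-1,-1],"translation":[[-2,0,1],[-2,0,2],[-2,0,2],[-2,0,2],[-2,0,2],[-2,0,2],[-2,0,2],[-2,0,2]],"delta_rot":[[0,0,0],[0,0,0],[0,0,0],[0,0,0],[0,0,0],[0,0,0],[0,0,0],[0,0,0]]}' 100; python3 - <<'E'
from model import *
Rt=toolR(0,42); g=np.array([-31.6,1.7,70]); tz=np.array([np.sin(np.radians(42)),0,-np.cos(np.radians(42))])
delta(P(*(g+tz*(18.7))),Rt)
print('lift 8mm z & pull in tool axes:',(R.from_rotvec(observe()['ee_rot']).as_matrix().T@np.array([[0,0,9.],list(-PR[:3,0]*100)]).T).T.round(1))
E
```

```text
time_s: 12.1
tool_pos: [0.6112, 0.1733, 0.0562]
ee_rot: [-2.391, -0.323, 0.124]
ft_force: [-0.6, -2.1, 2.8]
opening: 0.0124
t 12.1 pos [611.2 173.3  56.2] F [-0.6 -2.1  2.8] open 12.4 q [-0.23  0.57  0.17  1.58  0.63  0.94]
translation [ 0.5 -0.2  0.3] rot [ 0.02 -0.22 -0.22]
lift 8mm z & pull in tool axes: [[  0.   -6.   -6.7]
 [  0.6  74.3 -66.9]]
```

```bash
python3 -m pendant '{"claw":[-1,-1,-1,-1,-1,-1,-1,-1],"translation":[[0,-1,-1],[0,-2,-2],[0,-3,-3],[0,-4,-4],[0,-5,-5.5],[0,-6,-6.5],[0,-6,-6.5],[0,-6,-6.5]],"delta_rot":[[0,0,0],[0,0,0],[0,0,0],[0,0,0],[0,0,0],[0,0,0],[0,0,0],[0,0,0]]}' 100; python3 - <<'E'
from model import *
p,d,W,c=cloud('wrist','wrist9');delta(P(0,0,0),toolR(0,42))
L=(W-PR[:3,3])@PR[:3,:3]*1000
m=(abs(L[...,1])<12)&(L[...,0]<5)&(L[...,0]>-60)&(L[...,2]>72)&(L[...,2]<100)&(p.min(2)>110); Q=L[m]
for lo in range(-50,5,8):
    q=Q[(Q[:,0]>lo)&(Q[:,0]<=lo+8)]
    if len(q)>5: print(lo,len(q),np.median(q,0).round(1))
cv2.imwrite('pics/wrist9c.png',cv2.resize(p[150:350,200:440,::-1],None,fx=3,fy=3))
E
```

```text
time_s: 12.77
tool_pos: [0.611, 0.1737, 0.0649]
ee_rot: [-2.391, -0.323, 0.124]
ft_force: [-0.9, 0.7, -2.5]
opening: 0.0124
t 12.82 pos [611.  173.7  64.8] F [-0.2  0.2 -2.5] open 12.5 q [-0.23  0.56  0.18  1.59  0.63  0.94]
translation [ 2.2 29.1 61. ] rot [ 0.01 -0.2  -0.22]
-50 317 [-43.5   2.8  84.4]
-42 782 [-37.6   2.4  86.2]
-34 851 [-30.1   1.5  86.4]
-26 762 [-22.1   1.4  86. ]
-18 87 [-17.4   2.3  85.9]
```

View pics/wrist9c.png

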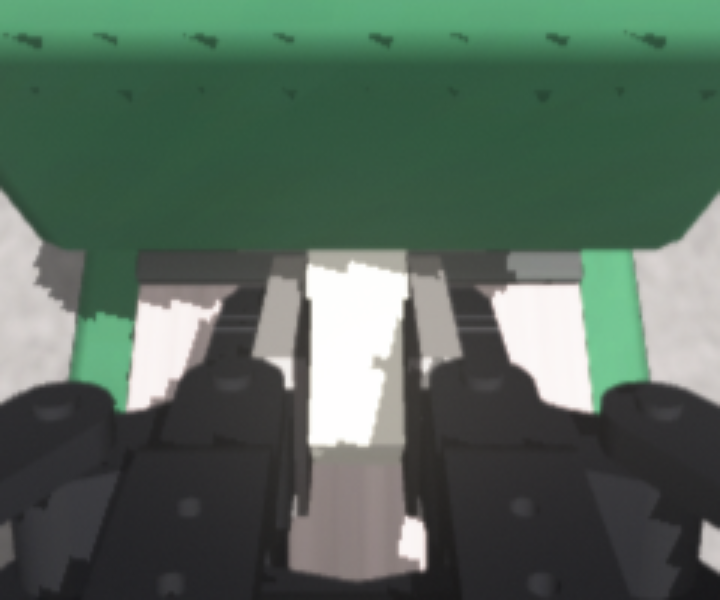

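```bash
python3 -m pendant '{"claw":[-1,-1,-1,-1,-1,-1,-1,-1],"translation":[[0,4,-4],[0,11,-10],[0,20,-18],[0,30,-27],[0,41,-37],[0,52,-47],[0,62,-56],[0,67,-60]],"delta_rot":[[0,0,0],[0,0,0],[0,0,0],[0,0,0],[0,0,0],[0,0,0],[0,0,0],[0,0,0]]}' 100; python3 - <<'E'
from model import *
p,d,W,c=cloud('scene','scene10');
RKL=RK
q=proj(c,P(-90,0,80))[0].astype(int)
cv2.imwrite(f'pics/scene10c.png',cv2.resize(p[max(q[1]-80,0):q[1]+70,q[0]-90:q[0]+90,::-1],None,fx=4,fy=4))
Rt=toolR(0,42,RK); tz=np.array([np.sin(np.radians(42)),0,-np.cos(np.radians(42))])
delta(P(-58-100*0,-75,200,RK),Rt)
E
```

```text
time_s: 13.48
tool_pos: [0.6357, 0.0839, 0.0643]
ee_rot: [-2.391, -0.321, 0.123]
ft_force: [-0.1, -0.1, -2.6]
opening: 0.0125
t 13.53 pos [635.8  83.6  64.1] F [-0.7 -0.5 -1.9] open 12.5 q [-0.35  0.7   0.35  1.71  0.58  0.81]
translation [ -47.8  151.4 -318.8] rot [0.04 2.29 2.57]
```

View pics/scene10c.png

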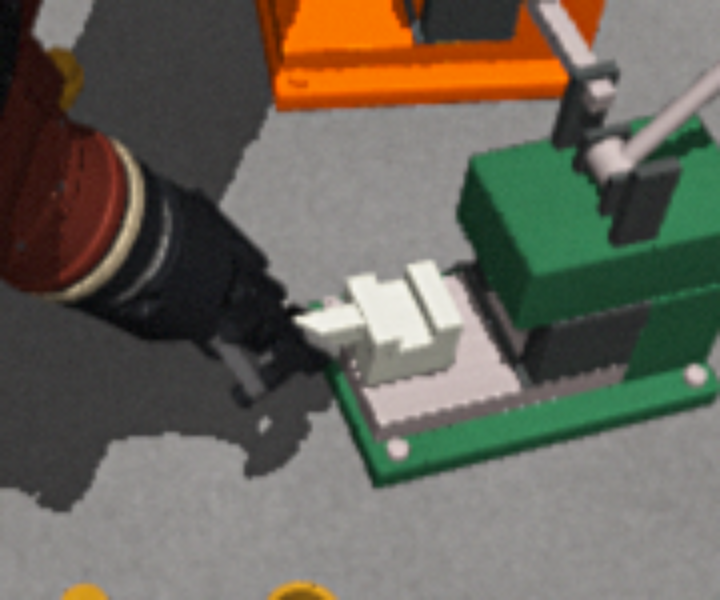

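The die is out, held level (scene crop (400,320)). Computing the hover over the pad.

```bash
cat >> model.py <<'E'
PD=frame([.6629,-.1873,0],101.8)
def place(h,lean=42):
    tz=np.array([np.sin(np.radians(lean)),0,-np.cos(np.radians(lean))])
    delta(P(*(np.array([-58,0,40+h])+18.7*tz),PD),toolR(0,lean,PD))
E
python3 - <<'E'
from model import *
place(60)
R0=R.from_rotvec(observe()['ee_rot']).as_matrix();print('up100',R0.T@[0,0,100.])
E
```

```text
t 13.53 pos [635.8  83.6  64.1] F [-0.7 -0.5 -1.9] open 12.5 q [-0.35  0.7   0.35  1.71  0.58  0.81]
translation [ -47.8  218.7 -226.2] rot [0.04 2.29 2.57]
up100 [ 2.74756959e-02 -6.68623919e+01 -7.43600686e+01]
```

```bash
python3 -m pendant '{"claw":[-1,-1,-1,-1,-1,-1,-1,-1],"translation":[[0,-7,-12],[-1,-8,-30],[-3,-2,-52],[-6,10,-75],[-10,30,-95],[-14,50,-112],[-18,70,-125],[-22,90,-138]],"delta_rot":[[0,0,0],[0,0,0],[0,0,0],[0,0.5,0.5],[0,1,1],[0,1,1],[0,1,1],[0,1,1]]}' 100; python3 - <<'E'
from model import *
place(50)
E
```

```text
time_s: 14.2
tool_pos: [0.6562, -0.0733, 0.1085]
ee_rot: [-2.394, -0.295, 0.11]
ft_force: [0.0, -0.3, -1.8]
opening: 0.0121
t 14.2 pos [656.2 -73.3 108.5] F [ 0.  -0.3 -1.8] open 12.1 q [-0.54  0.92  0.74  1.96  0.5   0.64]
translation [-22.9 138.9 -81.4] rot [0.04 1.37 1.74]
```

```bash
python3 -m pendant '{"claw":[-1,-1,-1,-1,-1,-1,-1,-1],"translation":[[-3,20,-12],[-6,38,-22],[-9,56,-33],[-12,72,-42],[-14,84,-50],[-16,94,-56],[-16,94,-56],[-16,94,-56]],"delta_rot":[[0,0,0],[0,0.5,0.5],[0,1,1],[0,1,1.5],[0,1,1.5],[0,1.4,1.7],[0,1.4,1.7],[0,1.4,1.7]]}' 100; python3 - <<'E'
from model import *
place(50)
place(0)
E
```

```text
time_s: 14.87
tool_pos: [0.6637, -0.1793, 0.0868]
ee_rot: [-2.396, -0.246, 0.096]
ft_force: [-0.0, 0.4, -2.4]
opening: 0.0122
t 14.87 pos [ 663.7 -179.3   86.8] F [-0.   0.4 -2.4] open 12.2 q [-0.66  1.21  1.15  2.11  0.45  0.57]
translation [ -2.4  46.6 -27.7] rot [-0.11 -0.01 -0.07]
t 14.87 pos [ 663.7 -179.3   86.8] F [-0.   0.4 -2.4] open 12.2 q [-0.66  1.21  1.15  2.11  0.45  0.57]
translation [-2.3 80.1  9.4] rot [-0.11 -0.01 -0.07]
```

The leaned pose at the pad drives q3 and q4 to their limits (1.15 and 2.11). I'll set the die down on free table near the base, re-grip the tab from straight above, which reaches the pad, and keep the die's orientation.

```bash
cat >> model.py <<'E'
SD=frame([.563,.027,0],101.8)
def setd(h,lean=42,T=None,z0=30):
    T=SD if T is None else T
    tz=np.array([np.sin(np.radians(lean)),0,-np.cos(np.radians(lean))])
    delta(P(*(np.array([-58,0,z0+h])+18.7*tz),T),toolR(0,lean,T))
E
python3 - <<'E'
from model import *
setd(50)
E
```

```text
t 14.87 pos [ 663.7 -179.3   86.8] F [-0.   0.4 -2.4] open 12.2 q [-0.66  1.21  1.15  2.11  0.45  0.57]
translation [ -56.6 -117.4  134.1] rot [-0.11 -0.01 -0.07]
```

```bash
python3 -m pendant '{"claw":[-1,-1,-1,-1,-1,-1,-1,-1],"translation":[[-6,-14,12],[-14,-30,30],[-23,-48,52],[-32,-67,75],[-41,-85,97],[-49,-102,116],[-55,-114,130],[-57,-117,134]],"delta_rot":[[0,0,0],[0,0,0],[0,0,0],[0,0,0],[0,0,0],[0,0,0],[0,0,0],[0,0,0]]}' 100; python3 - <<'E'
from model import *
p,d,W,c=cloud('side','side11')
p,d,W,c=cloud('scene','scene11')
setd(0)
m=W[...,2]
# die level check: upper faces near the die
L=(W-SD[:3,3])@SD[:3,:3]*1000
for nm,x0,x1 in [('front ridge',-25,-11),('back ridge',11,25)]:
    k=(L[...,0]>x0)&(L[...,0]<x1)&(abs(L[...,1])<20)&(L[...,2]>80)&(L[...,2]<100);Q=L[k]
    if len(Q):print(nm,len(Q),np.percentile(Q,[5,50,95],axis=0).round(1).tolist())
q=proj(c,P(-30,0,50,SD))[0].astype(int)
cv2.imwrite(f'pics/scene11c.png',cv2.resize(p[max(q[1]-70,0):q[1]+80,q[0]-100:q[0]+80,::-1],None,fx=4,fy=4))
E
```

```text
time_s: 15.53
tool_pos: [0.5708, -0.0141, 0.0676]
ee_rot: [-2.397, -0.252, 0.096]
ft_force: [-0.3, 0.2, -2.7]
opening: 0.0127
t 15.63 pos [572.4 -16.8  67.5] F [-0.2 -0.6 -1.7] open 12.3 q [-0.54  0.57  0.18  1.73  0.51  0.68]
translation [-0.3 34.9 37.7] rot [0.04 0.   0.15]
front ridge 90 [[-23.6, -18.7, 83.2], [-18.0, -1.5, 91.1], [-11.5, 16.7, 93.9]]
back ridge 109 [[12.4, -18.8, 80.6], [17.2, -0.9, 90.9], [24.3, 19.1, 93.9]]
```

View pics/scene11c.png

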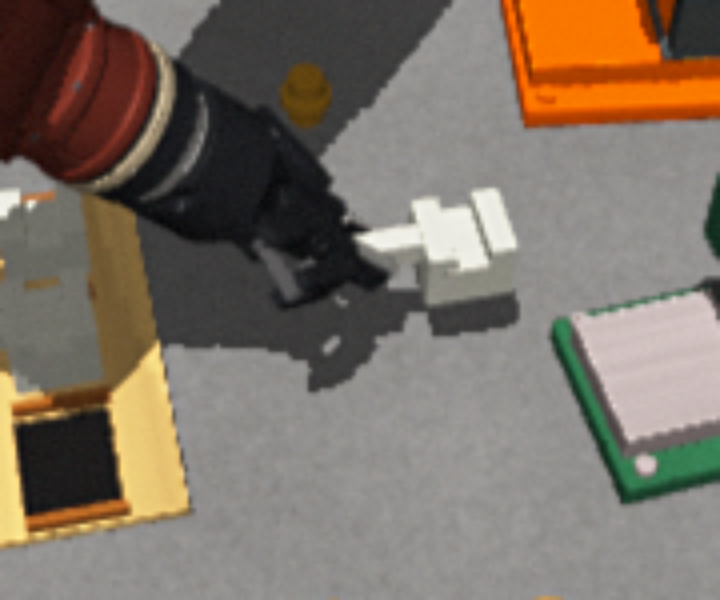

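View pics/side11.png

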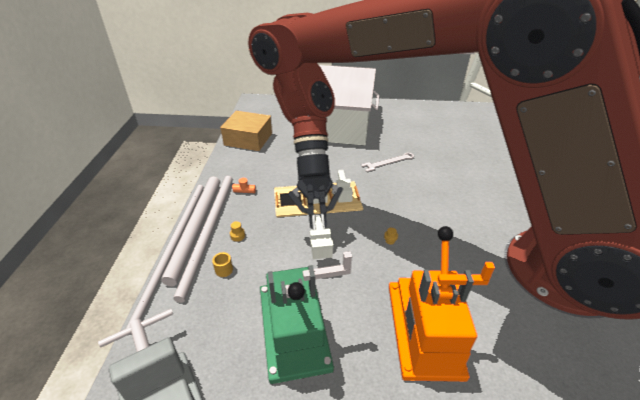

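Die is level and clear of everything. Lowering it.

```bash
python3 -m pendant '{"claw":[-1,-1,-1,-1,-1,-1,-1,-1],"translation":[[0,6,6],[0,13,14],[0,21,23],[0,27,29],[0,31,33],[0,33,35],[0,34,37],[0,35,38]],"delta_rot":[[0,0,0],[0,0,0],[0,0,0],[0,0,0],[0,0,0],[0,0,0],[0,0,0],[0,0,0]]}' 100; python3 - <<'E'
from model import *
setd(0)
E
```

```text
time_s: 16.3
tool_pos: [0.5719, -0.0196, 0.0157]
ee_rot: [-2.397, -0.245, 0.096]
ft_force: [-9.9, -9.1, 22.3]
opening: 0.0123
t 16.3 pos [571.9 -19.6  15.7] F [-9.9 -9.1 22.3] open 12.3 q [-0.54  0.63  0.16  1.65  0.51  0.68]
translation [ 0.8 -1.7  1. ] rot [-0.08  0.01 -0.11]
```

```bash
python3 -m pendant '{"claw":[-1,-0.4,-0.2,-0.2,-0.2,-0.2,-0.2,-0.2],"translation":[[0,-1,-1],[0,-1,-1],[0,-1,-1],[0,-1,-1],[0,-1,-8],[0,-1,-30],[0,-1,-55],[0,-1,-85]],"delta_rot":[[0,0,0],[0,0,0],[0,0,0],[0,0,0],[0,0,0],[0,0,0],[0,0,0],[0,0,0]]}' 60; python3 - <<'E'
from model import *
for n in ['scene','wrist']:
    p,d,W,c=cloud(n,n+'12')
    L=(W-SD[:3,3])@SD[:3,:3]*1000
    k=(L[...,2]>22)&(L[...,2]<60)&(abs(L[...,0])<90)&(abs(L[...,1])<40)&(p.min(2)>120)
    Q=L[k]; t=Q[(Q[:,2]>36)&(Q[:,2]<46)]
    blk=Q[(Q[:,2]>36)&(Q[:,0]>-30)]; tb=Q[(Q[:,0]<-32)&(Q[:,2]>34)&(Q[:,2]<44)]
    print(n,'blk',len(blk),np.percentile(blk,[2,50,98],axis=0).round(1).tolist(), cv2.minAreaRect(blk[:,:2].astype(np.float32)) if len(blk)>5 else '')
    print('tab',len(tb),np.percentile(tb,[2,50,98],axis=0).round(1).tolist() if len(tb) else '',cv2.minAreaRect(tb[:,:2].astype(np.float32)) if len(tb)>5 else '')
setd(70,0)
E
```

```text
time_s: 16.97
tool_pos: [0.5832, -0.0736, 0.078]
ee_rot: [-2.396, -0.248, 0.097]
ft_force: [-0.4, -0.2, 0.4]
opening: 0.0337
scene blk 251 [[-26.7, -39.0, 36.6], [9.1, -1.2, 40.3], [80.4, 22.5, 43.8]] ((32.35474395751953, -6.896873474121094), (53.27705001831055, 124.30589294433594), 79.5807113647461)
tab 109 [[-70.6, -6.9, 34.5], [-52.3, 0.1, 38.3], [-33.0, 9.2, 41.4]] ((-51.96612548828125, 0.8602805137634277), (16.802352905273438, 38.824161529541016), 89.0318832397461)
wrist blk 2296 [[-28.0, -21.3, 36.6], [-12.3, 0.6, 39.2], [24.2, 21.5, 40.4]] ((31.90273666381836, -6.78057861328125), (52.17429733276367, 126.17677307128906), 78.0343017578125)
tab 1092 [[-71.8, -6.1, 35.5], [-54.0, 0.6, 37.3], [-33.2, 7.4, 38.5]] ((-52.149940490722656, 0.70526123046875), (14.028768539428711, 40.272911071777344), 89.585205078125)
t 17.07 pos [585.7 -77.4  81.2] F [ 0.5 -0.4  0.5] open 34.1 q [-0.61  0.68  0.35  1.81  0.48  0.62]
translation [ -1.  -36.5  32.4] rot [-41.8   -0.29  -0.07]
```

View pics/wrist12.png

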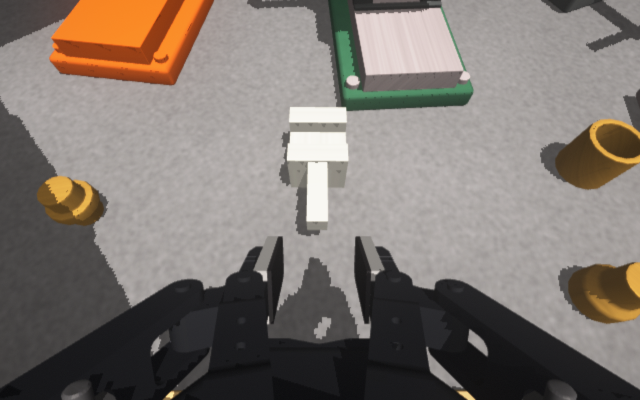

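```bash
python3 -m pendant '{"claw":[-0.2,-0.2,-0.2,-0.2,-0.2,-0.2,-0.2,-0.2],"translation":[[0,-6,5],[0,-12,10],[0,-18,15],[-1,-24,20],[-1,-30,25],[-1,-35,30],[-1,-36,32],[-1,-36,32]],"delta_rot":[[-6,0,0],[-12,0,0],[-18,0,0],[-24,0,0],[-31,0,0],[-37,0,0],[-41.8,0,0],[-41.8,0,0]]}' 60; python3 - <<'E'
from model import *
T=SD.copy();T[:3,3]=P(-1,0.6,0,SD)
setd(70,0,T)
p,d,W,c=cloud('wrist','wrist13');setd(0,0,T)
L=(W-SD[:3,3])@SD[:3,:3]*1000
k=(L[...,2]>34)&(L[...,2]<45)&(L[...,0]>-80)&(L[...,0]<-28)&(abs(L[...,1])<15)&(p.min(2)>120);Q=L[k];print(len(Q),np.percentile(Q,[2,50,98],axis=0).round(1).tolist(),cv2.minAreaRect(Q[:,:2].astype(np.float32)))
cv2.imwrite('pics/wrist13c.png',cv2.resize(p[100:350,180:460,::-1],None,fx=2.5,fy=2.2))
E
```

```text
time_s: 17.73
tool_pos: [0.5722, -0.0236, 0.0785]
ee_rot: [-3.124, -0.329, -0.001]
ft_force: [-0.6, 0.0, -0.5]
opening: 0.0342
t 17.73 pos [572.2 -23.6  78.5] F [-0.6  0.  -0.5] open 34.2 q [-0.27  0.05 -0.24  1.28  0.    1.09]
translation [ 0.7  7.6 -2.8] rot [-0.02 -0.05  0.23]
t 17.78 pos [572.3 -24.5  78.2] F [ 0.   0.5 -0.4] open 34.1 q [-0.27  0.05 -0.24  1.28  0.    1.09]
translation [ 0.7  6.9 66.9] rot [-0.27 -0.03  0.19]
1577 [[-70.6, -6.0, 36.0], [-48.7, 0.7, 37.3], [-28.7, 7.3, 38.6]] ((-49.943695068359375, 0.5496511459350586), (13.67007064819336, 43.917789459228516), 89.65482330322266)
```

View pics/wrist13c.png

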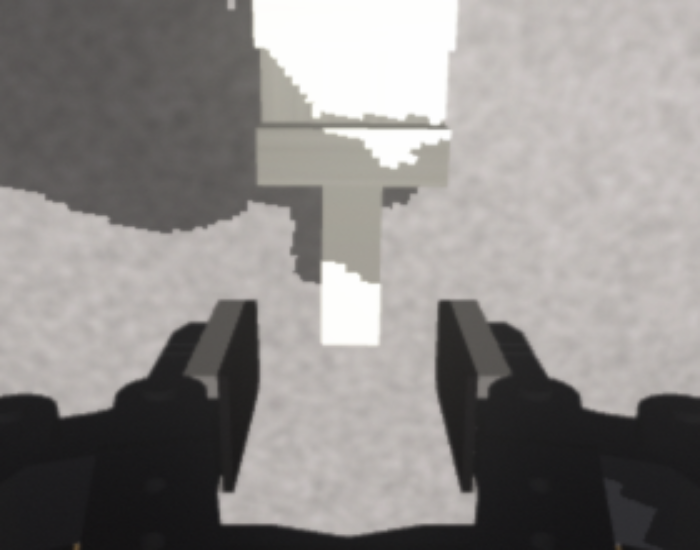

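```bash
python3 -m pendant '{"claw":[-0.2,-0.2,-0.2,-0.2,-0.2,-1,-1,-1],"translation":[[0.7,7,15],[0.7,7,33],[0.7,7,50],[0.7,7,62],[0.7,7,66],[0.7,7,66],[0.7,7,66],[0.7,7,66]],"delta_rot":[[0,0,0],[0,0,0],[0,0,0],[0,0,0],[0,0,0],[0,0,0],[0,0,0],[0,0,0]]}' 100; python3 - <<'E'
from model import *
T=SD.copy();T[:3,3]=P(-1,0.6,0,SD)
setd(0,0,T)
E
```

```text
time_s: 18.45
tool_pos: [0.5755, -0.0337, 0.0128]
ee_rot: [-3.121, -0.321, -0.001]
ft_force: [0.6, 0.1, -2.0]
opening: 0.012
t 18.45 pos [575.5 -33.7  12.8] F [ 0.6  0.1 -2. ] open 12.0 q [-0.29  0.11 -0.29  1.16  0.    1.08]
translation [-0.4 -2.9  1.5] rot [-0.23 -0.04 -0.04]
```

```bash
python3 -m pendant '{"claw":[-1,-1,-1,-1,-1,-1,-1,-1],"translation":[[0,0,0],[0,0,-1],[0,0,-8],[0,0,-20],[0,0,-35],[0,0,-50],[0,0,-65],[0,0,-70]],"delta_rot":[[0,0,0],[0,0,0],[0,0,0],[0,0,0],[0,0,0],[0,0,0],[0,0,0],[0,0,0]]}' 100; python3 - <<'E'
from model import *
p,d,W,c=cloud('scene','scene14')
st=observe();Rt=R.from_rotvec(st['ee_rot']).as_matrix()
# die frame axes relative to the tool: +x die = -tool y ; report in tool coordinates
for n in ['wrist','scene']:
    p,d,W,c=cloud(n,n+'14b'); st=observe();R0=R.from_rotvec(st['ee_rot']).as_matrix()
    t=(W-st['tool_pos'])@R0*1000; D=np.stack([-t[...,1],-t[...,0],-t[...,2]],-1)
    k=(D[...,0]>-25)&(D[...,0]<95)&(abs(D[...,1])<28)&(D[...,2]>15)&(D[...,2]<40)&(p.min(2)>90)
    Q=D[k]
    for a,b in [(15,30),(34,46),(70,82)]:
        q=Q[(Q[:,0]>a)&(Q[:,0]<b)]
        if len(q)>5:print(n,a,b,len(q),np.percentile(q,[3,50,97],axis=0).round(1).tolist())
delta(P(-58,0,40+60-18.7,PD),toolR(0,0,PD))
E
```

```text
time_s: 19.12
tool_pos: [0.5766, -0.034, 0.0859]
ee_rot: [-3.122, -0.322, -0.006]
ft_force: [0.6, -0.5, -1.9]
opening: 0.0119
wrist 15 30 1316 [[15.6, -6.8, 25.5], [22.6, -0.4, 26.6], [29.6, 6.3, 27.8]]
wrist 34 46 3365 [[35.0, -21.0, 26.6], [40.8, -0.4, 28.3], [45.8, 20.3, 29.5]]
wrist 70 82 4919 [[70.6, -21.2, 16.2], [76.0, -0.7, 27.9], [81.6, 20.1, 29.1]]
scene 34 46 75 [[34.9, -22.4, 18.0], [40.1, -11.3, 28.4], [45.5, 15.0, 31.9]]
scene 70 82 116 [[70.8, -23.3, 16.2], [75.7, -6.5, 28.2], [81.8, 19.4, 31.2]]
t 19.27 pos [575.4 -33.7  82.6] F [-0.1 -0.2 -2.5] open 11.9 q [-0.29  0.06 -0.22  1.29  0.    1.08]
translation [ 54.3 226.3   0.5] rot [-0.21 -0.05 -0.02]
```

```bash
python3 -c "
import cv2
a=cv2.imread('pics/scene14.png');cv2.imwrite('pics/scene14c.png',cv2.resize(a[110:310,190:430],None,fx=3,fy=3))"
```

```text
(no output)
```

View pics/scene14c.png

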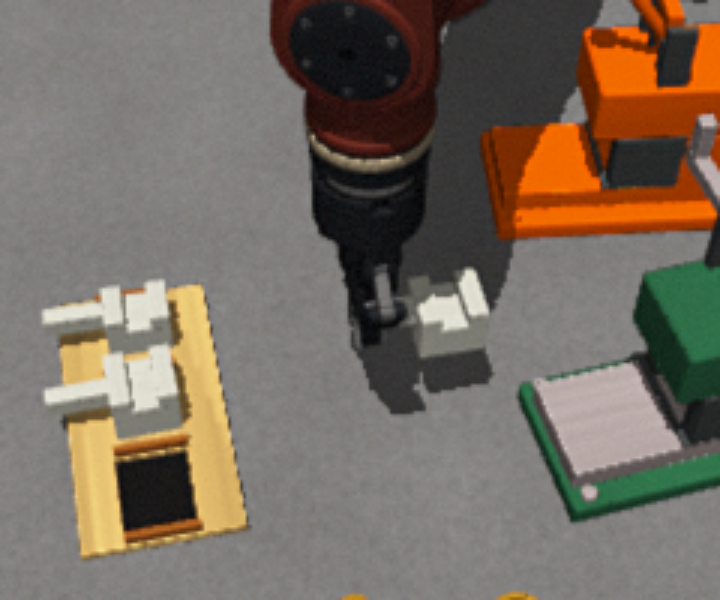

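```bash
python3 - <<'E'
from model import *
for n in ['wrist','scene','side']:
    st=observe();p,d,W,c=cloud(n); R0=R.from_rotvec(st['ee_rot']).as_matrix()
    t=(W-st['tool_pos'])@R0*1000; D=np.stack([-t[...,1],-t[...,0],-t[...,2]],-1)
    k=(D[...,0]>20)&(D[...,0]<105)&(abs(D[...,1])>10)&(abs(D[...,1])<28)&(D[...,2]>21)&(D[...,2]<35)&(p.min(2)>80)
    Q=D[k]; print(n,len(Q),np.percentile(Q,[0,1,3,97,99,100],axis=0).round(1)[:,0], cv2.minAreaRect(Q[:,:2].astype(np.float32)))
E
```

```text
wrist 6186 [36.  36.6 37.3 85.5 85.9 86.3] ((61.20106506347656, 0.07434272766113281), (44.27130126953125, 50.305335998535156), 89.7956771850586)
scene 150 [36.  36.7 37.2 85.3 86.  86.8] ((61.043983459472656, 1.5484809875488281), (50.64725112915039, 48.44001007080078), 1.5151911973953247)
side 141 [35.9 36.7 37.8 86.6 87.2 87.7] ((62.052276611328125, -1.4385738372802734), (44.0655517578125, 51.69873046875), 89.0475082397461)
```

Die hangs level and square, its centre 61.2 mm ahead of the TCP. Moving over the pad.

```bash
python3 -m pendant '{"claw":[-1,-1,-1,-1,-1,-1,-1,-1],"translation":[[3,12,-4],[8,34,-8],[15,62,-8],[22,93,-8],[29,124,-8],[36,152,-8],[42,175,-8],[46,194,-8]],"delta_rot":[[0,0,0],[0,0,0],[0,0,0],[0,0,0],[0,0,0],[0,0,0],[0,0,0],[0,0,0]]}' 100; python3 - <<'E'
from model import *
delta(P(-61.2,0,82,PD),toolR(0,0,PD))
E
```

```text
time_s: 20.08
tool_pos: [0.66, -0.2168, 0.0882]
ee_rot: [-3.121, -0.32, 0.002]
ft_force: [0.5, -0.8, -2.9]
opening: 0.0122
t 20.08 pos [ 660.  -216.8   88.2] F [ 0.5 -0.8 -2.9] open 12.2 q [-0.51  0.42  0.2   1.36  0.    0.86]
translation [ 9.  32.9  6. ] rot [-0.25  0.04 -0.1 ]
```

```bash
python3 -m pendant '{"claw":[-1,-1,-1,-1,-1,-1,-1,-1],"translation":[[2,10,2],[5,20,4],[7,27,6],[9,33,6],[9,33,6],[9,33,6],[9,33,6],[9,33,6]],"delta_rot":[[0,0,0],[0,0,0],[0,0,0],[0,0,0],[0,0,0],[0,0,0],[0,0,0],[0,0,0]]}' 100; python3 - <<'E'
from model import *
for n in ['wrist','scene','side']:
    st=observe();p,d,W,c=cloud(n,n+'15'); R0=R.from_rotvec(st['ee_rot']).as_matrix()
    L=(W-PD[:3,3])@PD[:3,:3]*1000
    k=(abs(L[...,0])<45)&(abs(L[...,1])>10)&(abs(L[...,1])<30)&(L[...,2]>102)&(L[...,2]<118)&(p.min(2)>80)
    Q=L[k]
    if len(Q)>9: print(n,'die',len(Q),np.median(Q[:,2]).round(1),cv2.minAreaRect(Q[:,:2].astype(np.float32)))
    k=(p.max(2)<60)&(abs(L[...,2]-10)<6)&(abs(L[...,0])<40)&(abs(L[...,1])<40);Q=L[k]
    if len(Q)>9: print(n,'pad',len(Q),np.median(Q[:,2]).round(1),cv2.minAreaRect(Q[:,:2].astype(np.float32)))
delta(P(-61.2,0,21.7,PD),toolR(0,0,PD))
E
```

```text
time_s: 20.75
tool_pos: [0.6751, -0.2439, 0.0832]
ee_rot: [-3.121, -0.323, 0.001]
ft_force: [-0.4, 0.3, -2.0]
opening: 0.0117
wrist die 6240 110.0 ((3.0816421508789062, -0.3170032501220703), (44.328453063964844, 50.58369827270508), 89.82698822021484)
scene die 193 110.8 ((3.6598854064941406, -0.04871177673339844), (46.333980560302734, 49.83951187133789), 89.5314712524414)
scene pad 438 10.7 ((-1.0991554260253906, -0.5125083923339844), (53.14875411987305, 61.02037048339844), 0.6328366994857788)
side die 110 108.0 ((4.312376022338867, -1.4672374725341797), (54.7854118347168, 43.41205978393555), 0.7309097647666931)
side pad 228 8.1 ((-1.2252197265625, -0.2675189971923828), (53.04310607910156, 53.566734313964844), 1.9042866230010986)
t 20.9 pos [ 675.2 -244.2   83.2] F [ 0.6 -0.3 -2.8] open 12.3 q [-0.53  0.49  0.29  1.37  0.    0.84]
translation [-0.4  3.3 61.5] rot [-0.24 -0.   -0.  ]
```

View pics/wrist15.png

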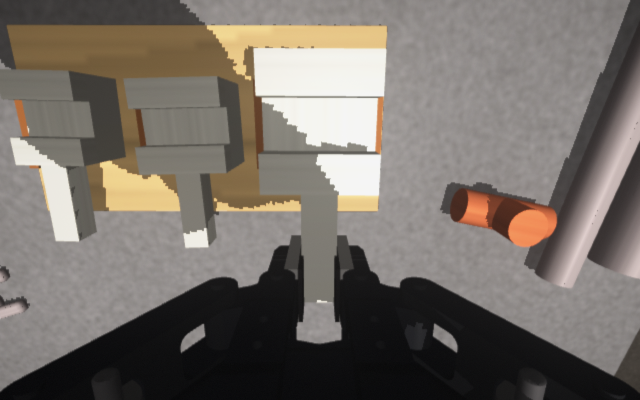

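View pics/scene15.png

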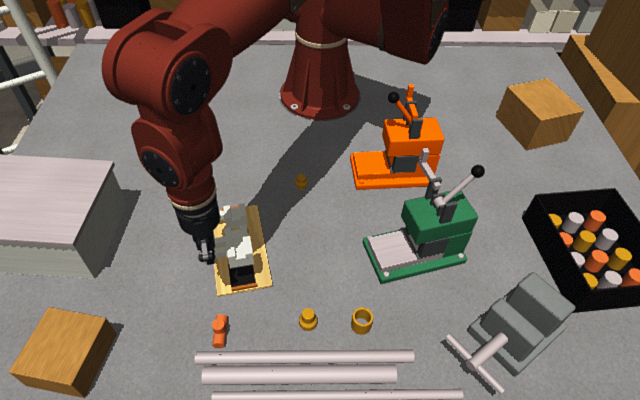

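Wrist view: the die (block at (318,120)) is square with the ribs, but 3–4 mm too far along +x. I'll shift it back 4 mm and descend.

```bash
python3 -m pendant '{"claw":[-1,-1,-1,-1,-1,-1,-1,-1],"translation":[[0,3,0],[0,4,8],[0,4,20],[0,4,33],[0,4,44],[0,4,52],[0,4,52],[0,4,52]],"delta_rot":[[0,0,0],[0,0,0],[0,0,0],[0,0,0],[0,0,0],[0,0,0],[0,0,0],[0,0,0]]}' 100; python3 - <<'E'
from model import *
for n in ['wrist','scene','side']:
    st=observe();p,d,W,c=cloud(n,n+'16')
    L=(W-PD[:3,3])@PD[:3,:3]*1000
    k=(abs(L[...,0])<45)&(abs(L[...,1])>10)&(abs(L[...,1])<30)&(L[...,2]>50)&(L[...,2]<68)&(p.min(2)>80)
    Q=L[k]
    if len(Q)>9: print(n,'die',len(Q),np.median(Q[:,2]).round(1),cv2.minAreaRect(Q[:,:2].astype(np.float32)))
delta(P(-61.2,0,21.7,PD),toolR(0,0,PD))
E
```

```text
time_s: 21.57
tool_pos: [0.6753, -0.2479, 0.0299]
ee_rot: [-3.12, -0.322, 0.003]
ft_force: [0.3, 0.3, -1.7]
opening: 0.0123
wrist die 6216 56.7 ((-0.7359619140625, 0.2743701934814453), (44.492713928222656, 50.31958770751953), 89.82979583740234)
scene die 166 58.6 ((-0.6436653137207031, 0.1937274932861328), (49.99988555908203, 46.68165588378906), 0.5103710889816284)
side die 99 56.4 ((0.7099552154541016, -1.7106647491455078), (43.775054931640625, 51.26209259033203), 89.70512390136719)
t 21.72 pos [ 676.4 -248.6   31.9] F [-0.4 -0.1 -2.3] open 12.2 q [-0.53  0.53  0.23  1.28  0.    0.83]
translation [-0.7 -1.6 10.2] rot [-0.19 -0.05 -0.03]
```

```bash
python3 -c "
import cv2
a=cv2.imread('pics/scene16.png');cv2.imwrite('pics/scene16c.png',cv2.resize(a[180:310,170:310],None,fx=4,fy=4))"
```

```text
(no output)
```

View pics/scene16c.png

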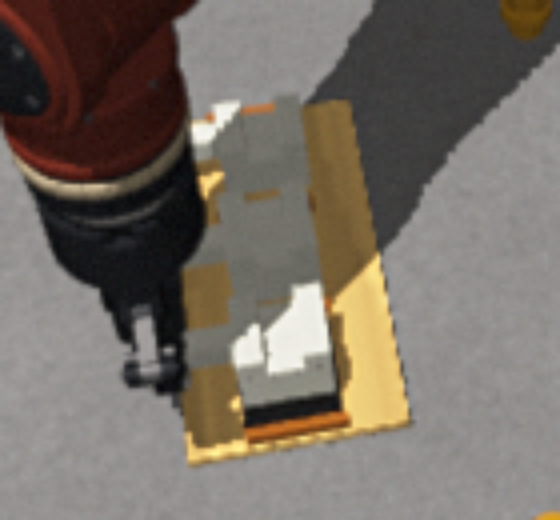

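View pics/wrist16.png

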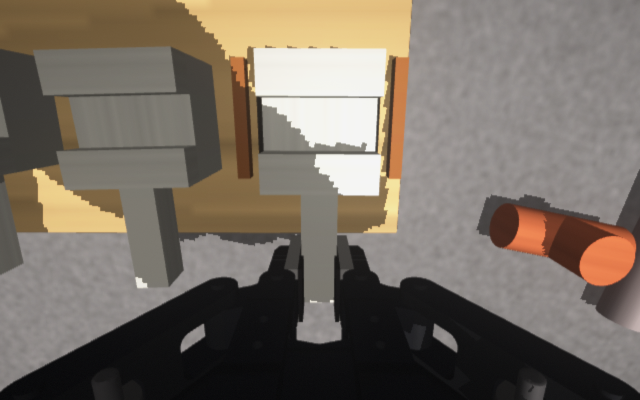

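```bash
python3 -m pendant '{"claw":[-1,-1,-1,-1,-1,-1,-1,-1],"translation":[[0,0,2],[0,0,4],[0,0,5],[0,0,6],[0,0,7],[0,0,8],[0,0,9],[0,0,9]],"delta_rot":[[0,0,0],[0,0,0],[0,0,0],[0,0,0],[0,0,0],[0,0,0],[0,0,0],[0,0,0]]}' 100; python3 - <<'E'
from model import *
delta(P(-61.2,0,21.7,PD),toolR(0,0,PD))
E
```

```text
time_s: 22.38
tool_pos: [0.676, -0.2483, 0.0222]
ee_rot: [-3.121, -0.322, 0.001]
ft_force: [-0.4, 0.1, -0.7]
opening: 0.0123
t 22.38 pos [ 676.  -248.3   22.2] F [-0.4  0.1 -0.7] open 12.3 q [-0.53  0.53  0.23  1.27  0.    0.83]
translation [-0.3 -1.2  0.5] rot [-0.23 -0.01 -0.03]
```

Force is starting to drop, so contact has begun. 1.5 mm further down.

```bash
python3 -m pendant '{"claw":[-1,-1,-1,-1,-1,-1,-1,-1],"translation":[[0,0,0.5],[0,0,1],[0,0,1.5],[0,0,1.5],[0,0,1.5],[0,0,1.5],[0,0,1.5],[0,0,1.5]],"delta_rot":[[0,0,0],[0,0,0],[0,0,0],[0,0,0],[0,0,0],[0,0,0],[0,0,0],[0,0,0]]}' 100; python3 - <<'E'
from model import *
delta(P(-61.2,0,21.7,PD),toolR(0,0,PD))
E
```

```text
time_s: 23.05
tool_pos: [0.6761, -0.2486, 0.0218]
ee_rot: [-3.122, -0.322, -0.0]
ft_force: [-3.2, -0.0, 7.5]
opening: 0.0123
t 23.05 pos [ 676.1 -248.6   21.8] F [-3.2 -0.   7.5] open 12.3 q [-0.53  0.53  0.22  1.27  0.    0.83]
translation [-0.4 -1.5  0.1] rot [-0.2  -0.03 -0.03]
```

```bash
python3 -m pendant '{"claw":[-1,-0.6,-0.4,-0.2,-0.2,-0.2,-0.2,-0.2],"translation":[[0,0,-1],[0,0,-1],[0,0,-1],[0,0,-1],[0,0,-1],[0,0,-15],[0,0,-40],[0,0,-75]],"delta_rot":[[0,0,0],[0,0,0],[0,0,0],[0,0,0],[0,0,0],[0,0,0],[0,0,0],[0,0,0]]}' 60; python3 -m pendant '{"claw":[-0.2,-0.2,-0.2,-0.2,-0.2,-0.2,-0.2,-0.2],"translation":[[0,5,-25],[0,15,-50],[0,30,-75],[0,45,-100],[0,45,-110],[0,45,-110],[0,45,-110],[0,45,-110]],"delta_rot":[[0,0,0],[0,0,0],[0,0,0],[0,0,0],[0,0,0],[0,0,0],[0,0,0],[0,0,0]]}'; python3 - <<'E'
from model import *
for n in ['wrist','scene','side']:
    p,d,W,c=cloud(n,n+'17')
    L=(W-PD[:3,3])@PD[:3,:3]*1000
    k=(abs(L[...,0])<45)&(abs(L[...,1])>10)&(abs(L[...,1])<30)&(L[...,2]>44)&(L[...,2]<58)&(p.min(2)>80)
    Q=L[k]
    if len(Q)>9:
        print(n,'die',len(Q),cv2.minAreaRect(Q[:,:2].astype(np.float32)))
        for a,b in((-24,-12),(12,24)): print(np.median(Q[(Q[:,0]>a)&(Q[:,0]<b)],0))
delta(P(-61.2,0,21.7,PD),toolR(0,0,PD))
E
```

```text
time_s: 23.72
tool_pos: [0.6742, -0.2476, 0.0939]
ee_rot: [-3.118, -0.321, 0.007]
ft_force: [0.6, 0.2, 0.2]
opening: 0.0339
time_s: 24.38
tool_pos: [0.6848, -0.2919, 0.2035]
ee_rot: [-3.119, -0.322, 0.004]
ft_force: [-0.2, 0.6, -0.5]
opening: 0.0343
wrist die 1101 ((-1.5043754577636719, -0.2818565368652344), (43.591163635253906, 50.01080322265625), 89.8419189453125)
[-18.13953926 -10.37016649  49.22884691]
[ 17.76189269 -10.05545869  49.23014471]
scene die 160 ((-0.9741783142089844, -0.4685497283935547), (49.86733627319336, 45.41689682006836), 0.0830841064453125)
[-17.5843825  -12.36368165  50.6537919 ]
[ 18.01338431 -11.70239366  50.71886773]
side die 83 ((-0.7431182861328125, -0.6888504028320312), (43.02497100830078, 53.68647384643555), 87.21881103515625)
[-16.51049229 -10.26363409  47.75013679]
[ 19.86338598 -13.57986193  47.68814218]
t 24.53 pos [ 684.7 -292.   203.6] F [-0.2  0.5 -0.9] open 33.9 q [-0.58  0.59  0.63  1.62  0.    0.79]
translation [  0.4 -44.7 182.2] rot [-0.35  0.11  0.01]
```

View pics/wrist17.png

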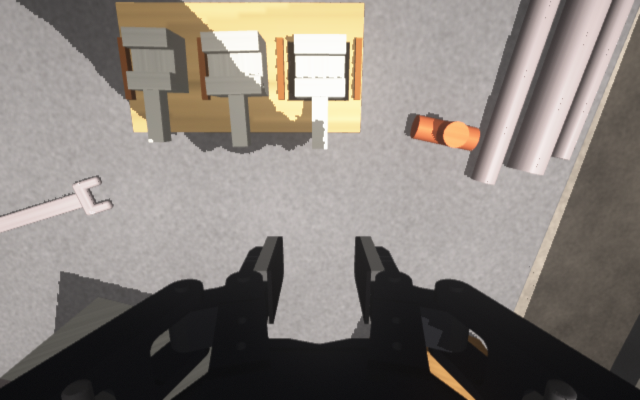

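View pics/scene17.png

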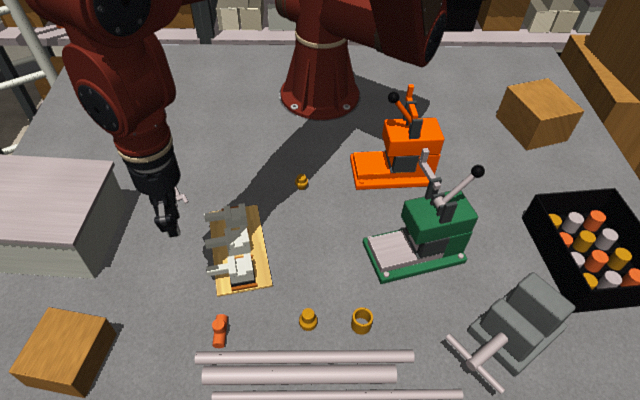

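View pics/side17.png

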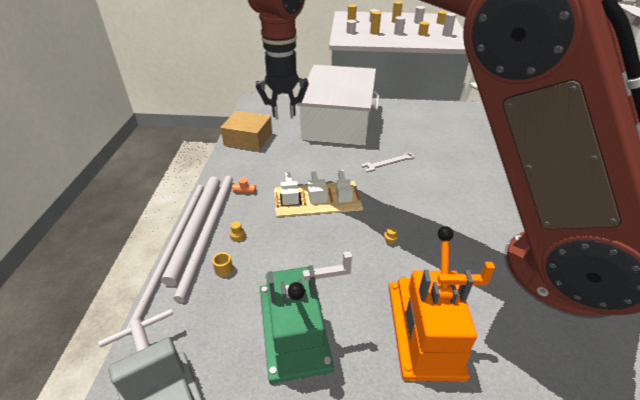

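The die sits flat on the pad at (237,267) in the scene view. It is centred to within about 1 mm and in line with the ribs. The lever is over at (478,171), the bolt is out, and nothing else has moved. Handing in.

```bash
python3 -c "
from rig import ticket,observe
print(ticket.job_done()); print(observe()['time_s'])"
```

```text
the job is handed in; nothing more can be done
None
the job is handed in; nothing more can be done
```

The die is out of the green press and standing right way up on the rubber pad in the rack. I handed the job in at about 24.5 s, and no verdict was reported.

**What I did, in order:**
- **Bolt:** I drew it until it hit its stop (about 16 N), after roughly 34 mm of travel.
- **Lever:** I pushed it over until it hit its stop (about 26 N), and left it over.
- **Die:** I gripped the tab with the gripper leaning 42°, lifted the die level by 8 mm and pulled it out.
- **Extra step:** With the gripper leaning, the arm was at its joint limits before it reached the pad. I set the die down on free table, gripped the tab again from straight above, and then placed it on the pad.

**Last checks before handing in:**
- **Position:** The block's top was level and at the height expected for a die on the pad. It was within about 1 mm of the pad's centre. Wrist and scene cameras put it within 0.2° of the ribs.
- **Surroundings:** In the last pictures the lever was over and the bolt was out. The other dies and loose fittings looked to be in their original places, though I judged those by eye.
- **Contact:** The gripper was clear of everything.

**Disagreements:** The side camera's depth reads about 2–3 mm off the scene camera's. Its coarse outline of the die also suggested a turn of about 3°, which the other two cameras did not show.

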